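# Put the eyedrops away in the lever-lid case and park it in the rail corner

## Task

Press down the steel thumb lever on the plywood medicine case so that its lid tips up and stays open, stand every eyedrop bottle on the cart upright inside the case, then bring the lid down fully shut. Push the case square and flush into the corner of the wooden rail, lever side against the left rail, so that it touches both rails; do not tip the case over, and leave the other things on the cart where they are.

Things in the scene. Friction and masses are not known exactly. Their poses are not given: they have to be found in the camera images.
- case: Loose open plywood case, outside 162 (its x) x 152 (its y) x 80 mm tall without lid; walls 6 mm, inside 150 x 140 mm, floor 6 mm thick; about 0.5 kg. Origin: centre of its underside, z up; at yaw 0 x points away from the robot, y to the robot's left. Its four walls are plain outside up to 80 mm. The lid's hinge line runs along x on top of the left (+y) wall, at y = 76 mm, z = 83 mm.
- lid (a joint): Lid of the case, rad: 0 shut (flat on the rim, top face 86 mm above the table), 1.6 fully open (upright over the left wall, up to 235 mm). Plywood plate 162 x 152 x 6 mm, 0.12 kg, no grip. The hinge rubs: past about 1.25 rad the lid stays where left, below that it falls shut. With the case in the rail corner the lever meets the left rail, so the lid cannot open fully there.
- lever: Steel thumb lever, one piece with the lid: plate 60 mm wide (along case x), 75 long, 5 thick, at mid hinge. Origin: middle of the hinge line; axes equal the case's when shut. Shut, it slopes outwards (+y) and up at 0.75 rad; lid open, outwards and down at 0.85 rad. Pressing it down (about 3 N at 48 mm out from the hinge) tips the lid up; over 6 N against the stop would tip the case.
- lever_tip (a point): Middle of the lever's outer end: 55 mm outwards (+y) from the hinge line and 134 mm above the table with the lid shut; with the lid fully open 49.5 mm outwards and 27 mm above the table.
- lid_edge (a point): Middle of the lid's free edge, on its top face, 152 mm from the hinge line: over the case's right wall when shut, at the top when open.
- case_corner (a point): Bottom corner of the case that belongs in the rail corner: case x = +81 mm, y = +76 mm, z = 0. Sliding the loaded case over the top takes about 4 to 10 N.
- gallery: Fixed corner of wooden gallery rail on the cart top, rails 20 mm thick and 35 mm high, each about 250 mm long. Origin: the inner corner at table level. The inner face of the far rail is the plane x = 0 of this frame, that of the left rail the plane y = 0; the case belongs in the quarter x < 0, y < 0, its corner at the origin, its axes parallel to the rails.
- bottle0: Squat eyedrop bottle of hard plastic, standing on the top: white round body 46 mm in diameter and 38 mm tall, on it a narrower grey screw cap 26 mm in diameter and 30 mm tall; 68 mm tall in all, about 35 g. Origin: centre of the underside; z up through the cap. All bottles are alike; 2 to 4 of them are there.
- bottle1: Squat eyedrop bottle of hard plastic, standing on the top: white round body 46 mm in diameter and 38 mm tall, on it a narrower grey screw cap 26 mm in diameter and 30 mm tall; 68 mm tall in all, about 35 g. Origin: centre of the underside; z up through the cap. All bottles are alike; 2 to 4 of them are there.
- bottle2: Squat eyedrop bottle of hard plastic, standing on the top: white round body 46 mm in diameter and 38 mm tall, on it a narrower grey screw cap 26 mm in diameter and 30 mm tall; 68 mm tall in all, about 35 g. Origin: centre of the underside; z up through the cap. All bottles are alike; 2 to 4 of them are there.
- bottle3: Squat eyedrop bottle of hard plastic, standing on the top: white round body 46 mm in diameter and 38 mm tall, on it a narrower grey screw cap 26 mm in diameter and 30 mm tall; 68 mm tall in all, about 35 g. Origin: centre of the underside; z up through the cap. All bottles are alike; 2 to 4 of them are there.
- kidney_dish: Bystander: stainless kidney dish about 190 x 90 mm, 38 mm tall. Origin near its middle.
- tumbler: Bystander: glass tumbler, 72 mm in diameter, 90 mm tall. Origin: centre of its underside.
- timer: Bystander: round timer with a red knob, 64 mm in diameter, 43 mm tall. Origin: centre of its underside.
- glasses_case: Bystander: spectacle case 155 x 58 x 34 mm, long along its x. Origin: centre of its underside.
- thermometer: Bystander: white stick thermometer 130 x 22 x 12 mm, long along its x. Origin: under its middle.
Mind the look-alikes: they are no part of the job. Leave any purple look-alike of the bottle0 alone.

How it is judged:
By the outcome, as a careful person would: the job done as asked, in the order asked, and still so for the second after the job is handed in, with the robot touching nothing.
Of bottle0, bottle1, bottle2, bottle3 only 2 to 4 are there at a start; the rules pass over those that are not, and their reading is None.
At some moment in a run one of bottle0, bottle1, bottle2, bottle3 may be knocked a few centimetres aside while the robot is not near it.
It also fails if it takes over 210 s, if anything falls off the work surface, if the arm or the gripper's body presses on something with over 40 N, if the wrist force passes 120 N, or if a joint passes its speed limit or range.

## Robot

A 6-joint arm with a two-finger parallel gripper is mounted at the origin on the work surface. World frame = base frame: x ahead of the robot, y to its left, z up, the work surface at z = 0. Lengths are in m, angles in rad, forces in N, time in s.
With the tool pointing down it reaches from about 0.325 to 0.9 m from the base axis. Payload 6.1 kg.
Tool frame: the origin (TCP) lies at the centre of the arm's flange, where the gripper is bolted on; the fingertips stand 173 mm ahead of it and the grasp point (between the pads) lies 155 mm ahead of it; x points along the fingers, y is the direction in which the jaws open and shut, and the axes are right-handed (so a half turn about x gives the same grasp; the last joint's range is limited). The gripper opens to 85 mm and grips with 20 to 120 N. Pads are 22 mm wide; open, the fingers measure 114 mm over their backs; the gripper's body (76 mm by 85 mm) begins 54 mm behind the grasp point. The pads swing forward as they close: fully open they stand 13 mm farther back than shut.
Start: joints at [-0.126, 0.22, 1.526, -0, 1.395, -0.126], TCP at [0.625, -0, 0.405] pointing down, gripper open.
Joint ranges: [-2.98, 2.98], [-0.91, 2.08], [0.09, 2.57], [-1.24, 4.39], [0.2, 2.65], [-2.68, 2.68]. Speed limits (rad/s): [2.57, 2.57, 3.01, 3.14, 3.14, 3.14].

## Interface

Orientations are given as a unit quaternion [w, x, y, z].
In Python, from bench import bot gives the robot as it stands.
- The arm moves only by the tool carry_out, never from a script. Its argument "plan" is a list that holds one entry, the list of rows, each a list of 6 numbers: the shift along the tool's x, y, z in cm, then the turn, a rotation vector about the tool's x, y, z in degrees. In form: [[[x, y, z, wx, wy, wz], ...]]. A call has 1 to 20 rows; each row is the pose to reach, as a shift and turn from the pose measured when the call began, along the tool's axes at that moment; what a row does not reach only later rows make up. A row lasts 1/8 s, in which the tool goes at most 62.5 mm and 10.7 degrees, less where a joint would pass 70% of its speed; a pose out of reach is approached as far as the arm can. A call with a gripper value outside its range is refused whole. "jaw" is the gripper command: -1 is shut, 1 is fully open, values between are in proportion, set as the call begins (left out, the last holds). The fingers move at their own pace and stop on an object; "grip_force" is the grip in N (left out, the last holds). Time passes only in rows, so rows that repeat a pose let the fingers close. It gives the time, the measured TCP pose, the force and the opening at its end, in the units of the state.
- bot.get_state(): the state, without advancing time (a new reading comes with each control period).
- bot.read_camera(name): name is "scene" or "side" or "wrist"; returns the picture (420x560x3 uint8, blue, green, red); there is no depth.
- bot.camera_model(name): a dict with "fovy" (degrees; the focal length in pixels is half the picture's height over the tangent of half this angle, whatever the lens; pixels are square), "cx", "cy" (the principal point, pixels), "cam_to_world" (4x4, takes a point from camera to world coordinates). Camera axes: x right, y up, looking along -z (the intrinsics and any distortion apply to the point x, -y, -z); pixel columns grow to the right and rows downward; lengths in m; the calibration is good to about 2 mm. A picture is of the moment at which its call begins: read the wrist's pose just before it. camera_model takes no time and is no camera call; for the wrist camera it gives the pose at the moment of the call.
- bot.job_done(): hands the job in, once; it reports no verdict.
The state is a dict: "t": time; "joint_pos": joint angles; "joint_velocities": joint speeds; "joint_efforts": joint torques, N m; "tcp_pos": TCP position; "ee_rot": TCP orientation; "force": force on the tool from outside, world axes, zero at the start; "ft_torque": the same for the moment, N m; "opening": finger opening in m.
Only numpy, scipy, OpenCV 4.12 (cv2) and the standard library are available. Lean on these libraries where they do the work, as an engineer would, in place of code of your own. Each camera call takes 0.05 s, during which the arm holds its last target.

## Working session

There is one attempt and no reset: what is moved stays moved. The work goes in short steps, Python scripts to look and compute and a tool call to move; the robot and the scene stay as the last step left them, time stands still between calls to the robot, and variables do not carry over. Pictures are saved under pics/ and viewed, and the job is handed in when it is done.

Besides the shell and the picture viewer there is one more tool, called after "Call:" as name([rows], argument=value, ...), one row to a line, values as JSON. carry_out: Moves the arm, as the interface text tells. Its arguments: {"type":"object","properties":{"plan":{"type":"array","items":{"type":"array","items":{"type":"array","items":{"type":"number"}}}},"jaw":{"type":"number"},"grip_force":{"type":"number"}},"required":["plan"]}

```bash
ls; mkdir -p pics
python3 - <<'E'
from bench import bot
import cv2,json
for n in ["scene","side","wrist"]:
    cv2.imwrite(f"pics/a_{n}.png",bot.read_camera(n))
    m=bot.camera_model(n); print(n,{k:(v if not hasattr(v,'tolist') else v.tolist()) for k,v in m.items()})
print(bot.get_state())
E
```

```text
pics
scene {'fovy': 49.95904461036418, 'cx': 284.62883950091475, 'cy': 212.7773646990234, 'cam_to_world': [[0.5450744469459489, -0.6377091865380013, 0.5442617391399185, 1.1856470636756382], [0.8383831043182175, 0.41673900714150913, -0.3513436641245409, -0.4240091168262022], [-0.0027600145501389403, 0.6478082998324038, 0.7617983913004366, 1.0360284095825896], [0.0, 0.0, 0.0, 1.0]]}
side {'fovy': 50.38038804672876, 'cx': 287.33038892331666, 'cy': 205.87936668416987, 'cam_to_world': [[0.8778615554412729, 0.25726934992928585, -0.4039450099520866, 0.10554702914621268], [-0.4786572515793283, 0.4989689166427534, -0.7224384096481032, -0.7873344889885401], [0.015694743984924268, 0.8275521142570536, 0.5611694692336068, 0.7176579374217897], [0.0, 0.0, 0.0, 1.0]]}
wrist {'fovy': 68.47935509890065, 'cx': 277.49222856154745, 'cy': 216.75632604934898, 'cam_to_world': [[0.9999964991011763, -0.0005161005759591025, 0.0025952698480508486, 0.6238861559084957], [-0.0003179174985250629, 0.950256487779559, 0.3114683071539041, 0.07959865027506367], [-0.0026269209833641276, -0.31146804181657245, 0.9502529969503356, 0.372824490947648], [0.0, 0.0, 0.0, 1.0]]}
{'t': 0.15, 'joint_pos': array([-1.26068538e-01,  2.21096489e-01,  1.52733326e+00, -2.77058595e-05,
        1.39471145e+00, -1.26103454e-01]), 'joint_velocities': array([-0.00052818, -0.00255881, -0.0040132 , -0.00029633,  0.00142626,
        0.00114677]), 'joint_efforts': array([ 5.24838761e-04, -4.97483325e+01, -3.89904678e+01, -1.73041117e-04,
        7.14129725e-03, -8.50862284e-05]), 'tcp_pos': array([6.24800873e-01, 3.66608735e-05, 4.03826393e-01]), 'ee_rot': array([ 0.49958296,  0.4996469 ,  0.50043664, -0.5003329 ]), 'force': array([ 0.19247085,  0.65306921, -0.3066781 ]), 'ft_torque': array([-0.02026711,  0.01925097,  0.01566716]), 'opening': 0.08515517413694852}
```

View pics/a_scene.png

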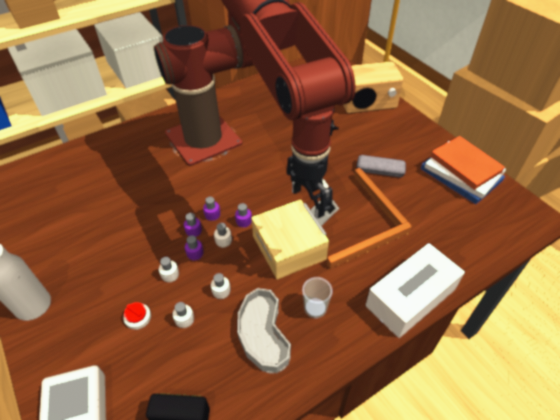

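View pics/a_side.png

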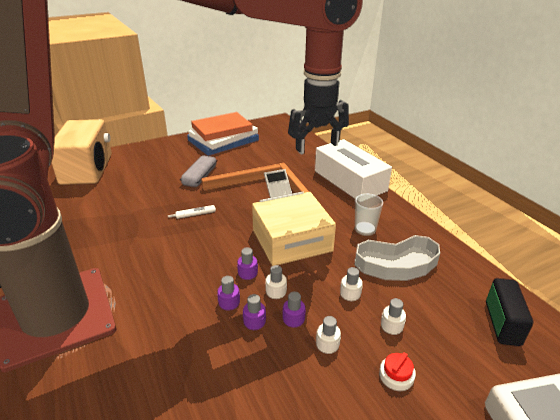

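View pics/a_wrist.png

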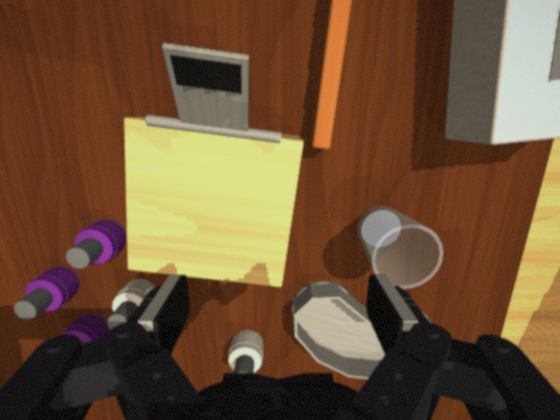

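```bash
cat > h.py <<'E'
from bench import bot
import cv2,numpy as np
from scipy.spatial.transform import Rotation as R
def cam(n):
    m=bot.camera_model(n); f=210/np.tan(np.radians(m['fovy'])/2); return f,m['cx'],m['cy'],np.array(m['cam_to_world'])
def ray(c,u,v):
    f,cx,cy,T=c; d=T[:3,:3]@np.array([(u-cx)/f,-(v-cy)/f,-1]); return T[:3,3],d
def onz(c,u,v,z):
    o,d=ray(c,u,v); return o+d*(z-o[2])/d[2]
def proj(c,P):
    f,cx,cy,T=c; P=np.atleast_2d(P); q=(P-T[:3,3])@T[:3,:3]; return np.c_[cx+f*q[:,0]/-q[:,2],cy-f*q[:,1]/-q[:,2]]
def tri(*cs):
    A=np.zeros((3,3));b=np.zeros(3)
    for c,u,v in cs:
        o,d=ray(c,u,v);d=d/np.linalg.norm(d);M=np.eye(3)-np.outer(d,d);A+=M;b+=M@o
    return np.linalg.solve(A,b)
def crop(im,x,y,w,h,s,fn):
    c=cv2.resize(im[y:y+h,x:x+w],None,fx=s,fy=s,interpolation=cv2.INTER_CUBIC)
    for i in range(0,w,20): cv2.putText(c,str(x+i),(i*s,8),0,0.3,(255,255,255),1); cv2.line(c,(i*s,10),(i*s,14),(255,255,255),1)
    for i in range(0,h,20): cv2.putText(c,str(y+i),(0,i*s+4),0,0.3,(255,255,255),1)
    cv2.imwrite(fn,c)
def q2R(q): return R.from_quat([q[1],q[2],q[3],q[0]])
def st():
    s=bot.get_state(); r=q2R(s['ee_rot']).as_matrix()
    print('t%.2f'%s['t'],'tcp',np.round(s['tcp_pos'],4),'x',np.round(r[:,0],3),'y',np.round(r[:,1],3),'F',np.round(s['force'],1),'op',round(s['opening'],4),'j',np.round(s['joint_pos'],2)); return s
def rel(pos=None,yaxis=None,xaxis=(0,0,-1)):
    """row to reach TCP pos with tool y axis (horizontal) & x axis"""
    s=bot.get_state(); R0=q2R(s['ee_rot']); p=np.array(s['tcp_pos'])
    sh=R0.inv().apply(np.array(pos)-p)*100 if pos is not None else np.zeros(3)
    w=np.zeros(3)
    if yaxis is not None:
        x=np.array(xaxis,float);x/=np.linalg.norm(x);y=np.array(yaxis,float);y-=x*(x@y);y/=np.linalg.norm(y)
        Rt=R.from_matrix(np.c_[x,y,np.cross(x,y)]); w=(R0.inv()*Rt).as_rotvec(degrees=True)
    return np.round(np.r_[sh,w],2)
E
python3 - <<'E'
from h import *
a=cv2.imread('pics/a_scene.png');b=cv2.imread('pics/a_side.png');w=cv2.imread('pics/a_wrist.png')
crop(a,130,180,200,160,4,'pics/c1.png')
crop(b,205,160,200,150,4,'pics/c2.png')
crop(b,210,240,200,150,4,'pics/c3.png')
crop(a,240,150,200,150,4,'pics/c4.png')
E
```

```text
(no output)
```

View pics/c1.png

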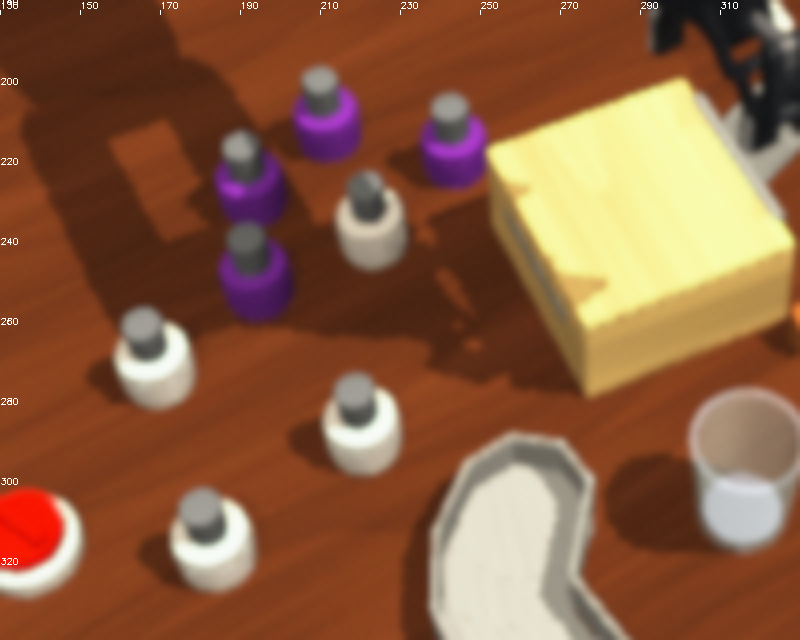

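View pics/c2.png

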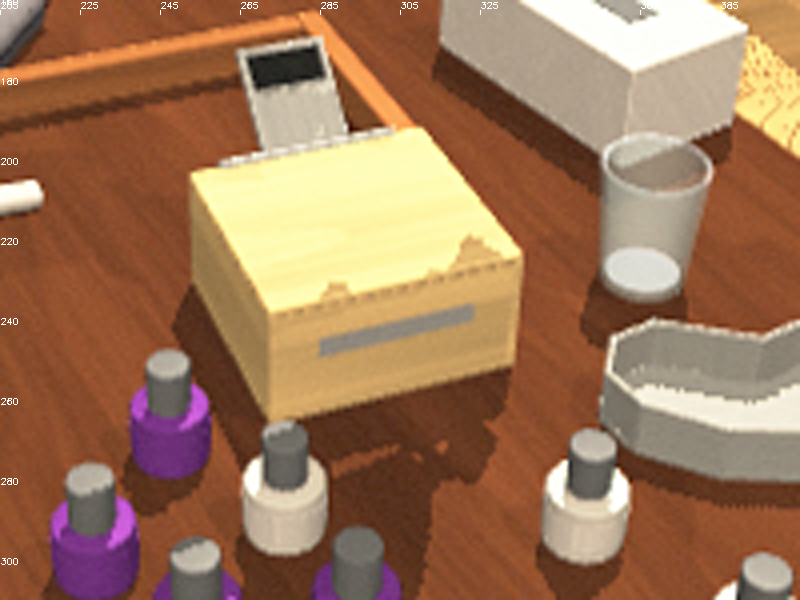

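View pics/c3.png

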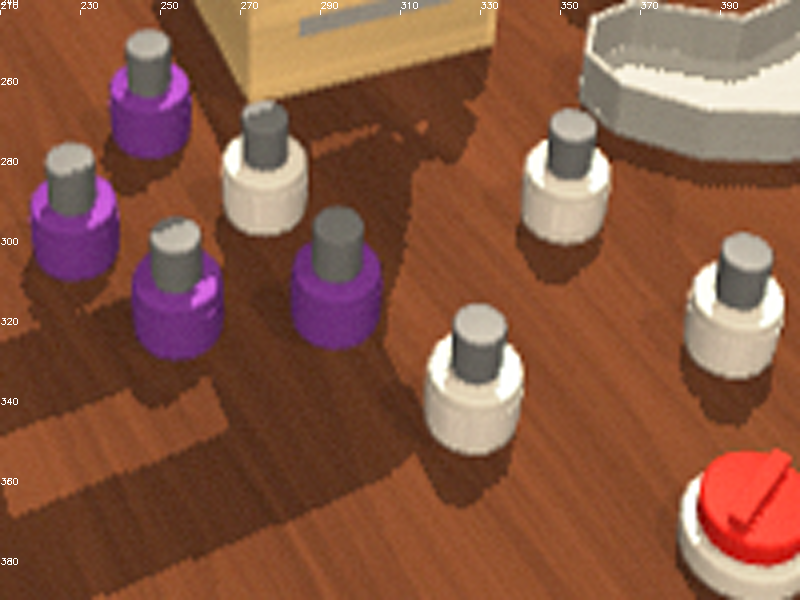

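View pics/c4.png

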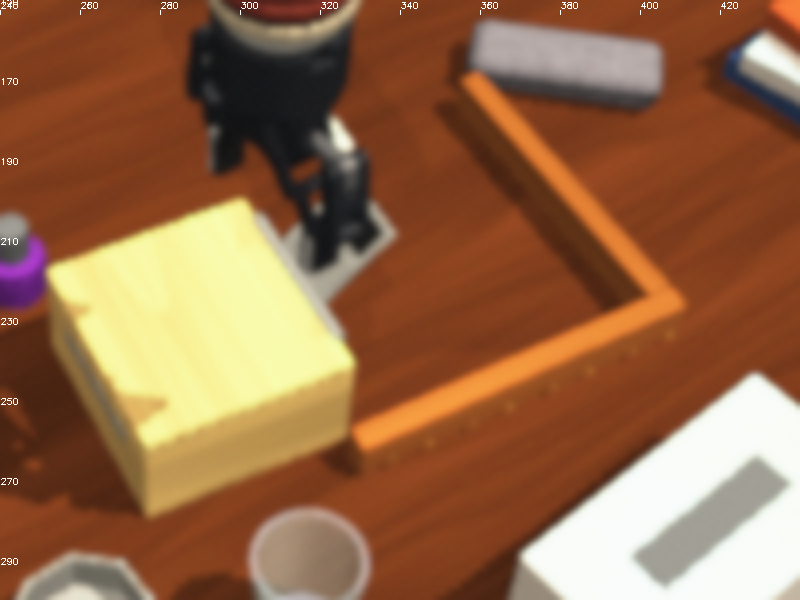

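Run:
```python
from h import *
S=cam('scene');D=cam('side')
for n,s,d in [('A',(221.8,225.8),(276.2,268.2)),('B',(218.8,277),(353.2,270.5)),('D',(180.5,305.8),(396.8,301.8)),('C',(165.5,260.8),(330,320))]:
    print(n,tri((S,*s),(D,*d)).round(4),onz(S,*s,.068).round(4),onz(D,*d,.068).round(4))
for n,s,d in [('nl',(251.8,217),(253,203.2)),('nr',(275.8,261.2),(272.5,238)),('fr',(328.2,240),(335.2,224.5)),('fl',(301.2,200),(310,192.5))]:
    print(n,tri((S,*s),(D,*d)).round(4),onz(S,*s,.086).round(4),onz(D,*d,.086).round(4))
g=lambda x,y:(240+x/4,150+y/4)
for n,p in [('in',(640,297)),('farend',(352,432)),('leftend',(463,85)),('out',(683,303))]:
    print(n,onz(S,*g(*p),.035).round(4))
for n,p in [('tumblertop',(309,547))]: print(n,onz(S,*g(*p),.09))
```

```text
A [ 0.4382 -0.1479  0.0668] [ 0.4389 -0.148   0.068 ] [ 0.4377 -0.1495  0.068 ]
B [ 0.581  -0.2318  0.0674] [ 0.5813 -0.2318  0.068 ] [ 0.5806 -0.2325  0.068 ]
D [ 0.6035 -0.347   0.0684] [ 0.603  -0.3465  0.068 ] [ 0.6039 -0.3473  0.068 ]
C [ 0.4615 -0.3243  0.0672] [ 0.4622 -0.3244  0.068 ] [ 0.4611 -0.3247  0.068 ]
nl [ 0.4654 -0.0494  0.1321] [ 0.4704 -0.0696  0.086 ] [0.4886 0.0764 0.086 ]
nr [ 0.5344 -0.0164 -0.0163] [ 0.6298 -0.0924  0.086 ] [ 0.4678 -0.0731  0.086 ]
fr [0.6624 0.0206 0.0486] [0.6484 0.0589 0.086 ] [ 0.6238 -0.0958  0.086 ]
fl [ 5.808e-01 -2.000e-04  1.673e-01] [0.4927 0.0794 0.086 ] [0.6436 0.0537 0.086 ]
in [0.6864 0.2896 0.035 ]
farend [0.6678 0.0483 0.035 ]
leftend [0.449  0.3198 0.035 ]
out [0.7072 0.3114 0.035 ]
tumblertop [ 0.74966299 -0.04962354  0.09      ]
```

Run:
```python
from h import *
s=st()
W=cam('wrist')
for n,p,z in [('nl',(125,118),.086),('fl',(302,140),.086),('fr',(282,286),.086),('nr',(127,270),.086),('tipn',(164,45),.134),('tipf',(249,54),.134)]: print(n,onz(W,*p,z).round(4))
# fit case pose
L=np.array([[-.081,.076],[.081,.076],[.081,-.076],[-.081,-.076]])
S=np.array([[.4927,.0794],[.6484,.0589],[.6298,-.0924],[.4704,-.0696]])
D=np.array([[.4886,.0764],[.6436,.0537],[.6238,-.0958],[.4678,-.0731]])
Wp=np.array([onz(W,*p,.086)[:2] for p in [(125,118),(302,140),(282,286),(127,270)]])
for Q in (S,D,Wp):
    c=Q.mean(0);q=Q-c; yaw=np.arctan2((L[:,0]*q[:,1]-L[:,1]*q[:,0]).sum(),(L*q).sum()); print(c.round(4),yaw.round(4))
# purple
S=cam('scene')
for p in [(321,78),(242,145),(246,238),(450,107)]: print('purple',onz(S,130+p[0]/4,180+p[1]/4,.068).round(3))
```

```text
t0.15 tcp [0.6248 0.     0.4038] x [-0.002  0.    -1.   ] y [ 1.     0.    -0.002] F [ 0.2  0.7 -0.3] op 0.0852 j [-0.13  0.22  1.53 -0.    1.39 -0.13]
nl [0.488  0.0776 0.086 ]
fl [0.6453 0.0586 0.086 ]
fr [ 0.6278 -0.0914  0.086 ]
nr [ 0.4668 -0.0727  0.086 ]
tipn [0.545  0.1259 0.134 ]
tipf [0.6035 0.1203 0.134 ]
[ 0.5603 -0.0059] -0.136
[ 0.5559 -0.0097] -0.1402
[ 0.557  -0.0069] -0.1225
purple [ 0.334 -0.13   0.068]
purple [ 0.36  -0.205  0.068]
purple [ 0.436 -0.238  0.068]
purple [ 0.409 -0.066  0.068]
```

```bash
cat >> h.py <<'E'
class Case:
    def __init__(s,c,yaw): s.c=np.array([*c,0.]);s.yaw=yaw;s.x=np.array([np.cos(yaw),np.sin(yaw),0]);s.y=np.array([-np.sin(yaw),np.cos(yaw),0])
    def pt(s,x,y,z): return s.c+s.x*x+s.y*y+np.array([0,0,z])
C0=Case((.5575,-.0075),-.133)
E
python3 - <<'E'
from h import *
a=np.radians(25); x=np.array([0,0,-np.cos(a)])-np.sin(a)*C0.y
for o,z in [(36,.2),(36,.145),(36,.12),(40,.09),(46,.06),(46,.048)]:
    t=C0.pt(0,.076+o/1000,z); print(o,z,(t-.173*x).round(3),rel(t-.173*x,C0.x,x))
E
```

```text
36 0.2 [0.582 0.176 0.357] [  4.71  -4.27 -17.59   7.52 -24.97  -1.58]
36 0.145 [0.582 0.176 0.302] [ 10.21  -4.26 -17.59   7.52 -24.97  -1.58]
36 0.12 [0.582 0.176 0.277] [ 12.71  -4.26 -17.59   7.52 -24.97  -1.58]
40 0.09 [0.583 0.18  0.247] [ 15.71  -4.2  -17.99   7.52 -24.97  -1.58]
46 0.06 [0.583 0.186 0.217] [ 18.71  -4.11 -18.58   7.52 -24.97  -1.58]
46 0.048 [0.583 0.186 0.205] [ 19.91  -4.11 -18.58   7.52 -24.97  -1.58]
```

Call:
carry_out([
  [[1.5, -1.5, -5.9, 2.5, -8.3, -0.5], [3, -3, -11.8, 5, -16.6, -1], [4.7, -4.3, -17.6, 7.5, -25, -1.6], [4.7, -4.3, -17.6, 7.5, -25, -1.6], [4.7, -4.3, -17.6, 7.5, -25, -1.6], [4.7, -4.3, -17.6, 7.5, -25, -1.6], [4.7, -4.3, -17.6, 7.5, -25, -1.6], [4.7, -4.3, -17.6, 7.5, -25, -1.6]],
], jaw=-1, grip_force=30)

```text
t: 1.15
tcp_pos: [0.5821, 0.1748, 0.3574]
ee_rot: [-0.555, -0.405, -0.353, 0.635]
force: [-0.4, 0.2, -0.2]
opening: -0.0
```

Run:
```python
from h import *
st()
cv2.imwrite('pics/b_side.png',bot.read_camera('side'));w=bot.read_camera('wrist');cv2.imwrite('pics/b_wrist.png',w)
a=np.radians(25); x=np.array([0,0,-np.cos(a)])-np.sin(a)*C0.y
for o,z in [(36,.2),(36,.145),(36,.12),(40,.09),(46,.06),(46,.048)]:
    t=C0.pt(0,.076+o/1000,z); print(o,z,(t-.173*x).round(3),rel(t-.173*x,C0.x,x))
```

```text
t1.15 tcp [0.5821 0.1748 0.3574] x [-0.057 -0.419 -0.906] y [ 0.991 -0.134  0.   ] F [-0.4  0.2 -0.2] op -0.0 j [ 0.27  0.3   1.55 -0.4   1.48  0.48]
36 0.2 [0.582 0.176 0.357] [ 0.01  0.   -0.08 -0.05  0.02  0.03]
36 0.145 [0.582 0.176 0.302] [ 4.99  0.   -2.41 -0.05  0.02  0.03]
36 0.12 [0.582 0.176 0.277] [ 7.26  0.   -3.46 -0.05  0.02  0.03]
40 0.09 [0.583 0.18  0.247] [ 9.8   0.   -5.1  -0.05  0.02  0.03]
46 0.06 [0.583 0.186 0.217] [12.27  0.   -6.91 -0.05  0.02  0.03]
46 0.048 [0.583 0.186 0.205] [13.36  0.   -7.42 -0.05  0.02  0.03]
```

View pics/b_side.png

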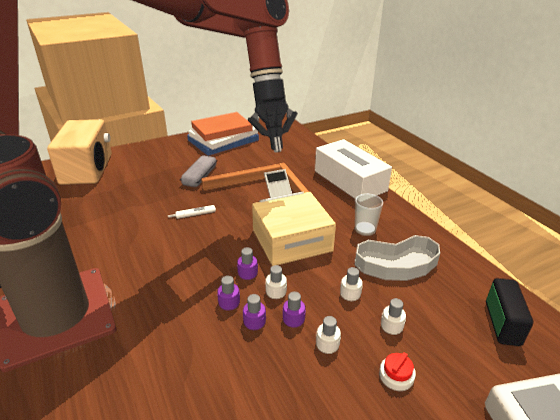

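View pics/b_wrist.png

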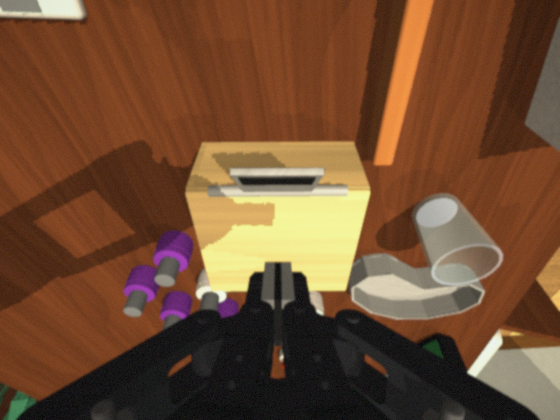

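Call:
carry_out([
  [[2.5, 0, -1.2, 0, 0, 0], [5, 0, -2.4, 0, 0, 0], [6, 0, -2.9, 0, 0, 0], [7.3, 0, -3.5, 0, 0, 0], [8.5, 0, -4.3, 0, 0, 0], [9.8, 0, -5.1, 0, 0, 0], [11, 0, -6, 0, 0, 0], [11, 0, -6, 0, 0, 0]],
])

```text
t: 2.25
tcp_pos: [0.582, 0.1831, 0.2297]
ee_rot: [-0.555, -0.403, -0.355, 0.636]
force: [0.1, 0.5, -0.6]
opening: 0.0004
```

Run:
```python
from h import *
st()
cv2.imwrite('pics/c_side.png',bot.read_camera('side'))
a=np.radians(25); x=np.array([0,0,-np.cos(a)])-np.sin(a)*C0.y
for o,z in [(46,.06),(46,.048),(46,.043)]:
    t=C0.pt(0,.076+o/1000,z); print(o,z,(t-.173*x).round(3),rel(t-.173*x,C0.x,x))
```

```text
t2.25 tcp [0.582  0.1831 0.2297] x [-0.06  -0.42  -0.906] y [ 0.991 -0.134 -0.004] F [ 0.1  0.5 -0.6] op 0.0004 j [ 0.28  0.45  1.61 -0.41  1.29  0.57]
46 0.06 [0.583 0.186 0.217] [ 1.13  0.07 -0.85  0.02  0.06  0.17]
46 0.048 [0.583 0.186 0.205] [ 2.21  0.07 -1.36  0.02  0.06  0.17]
46 0.043 [0.583 0.186 0.2  ] [ 2.67  0.08 -1.57  0.02  0.06  0.17]
```

View pics/c_side.png

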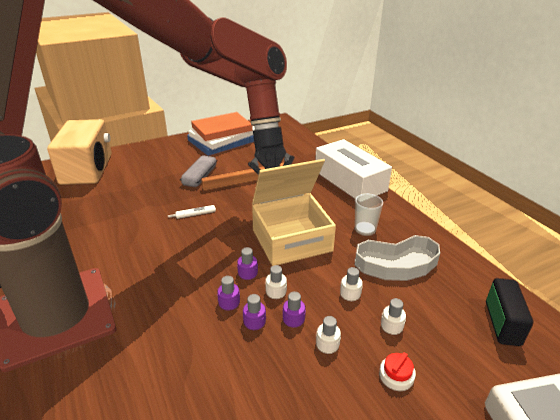

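Call:
carry_out([
  [[0.6, 0, -0.4, 0, 0, 0], [1.1, 0, -0.8, 0, 0, 0], [1.7, 0, -1.1, 0, 0, 0], [2.2, 0, -1.4, 0, 0, 0], [2.2, 0, -1.4, 0, 0, 0]],
])

```text
t: 2.92
tcp_pos: [0.5823, 0.1864, 0.2037]
ee_rot: [-0.554, -0.403, -0.355, 0.636]
force: [0.7, -1.1, 0.3]
opening: 0.0001
```

Run:
```python
from h import *
st()
im=bot.read_camera('side');crop(im,230,130,140,140,5,'pics/d.png')
a=np.radians(25); x=np.array([0,0,-np.cos(a)])-np.sin(a)*C0.y
for o,z in [(46,.043),(46,.038)]:
    t=C0.pt(0,.076+o/1000,z); print(o,z,(t-.173*x).round(3),rel(t-.173*x,C0.x,x))
```

```text
t2.92 tcp [0.5823 0.1864 0.2037] x [-0.061 -0.42  -0.906] y [ 0.991 -0.134 -0.004] F [ 0.7 -1.1  0.3] op 0.0001 j [ 0.28  0.49  1.61 -0.42  1.25  0.59]
46 0.043 [0.583 0.186 0.2  ] [ 0.4   0.11 -0.15  0.05  0.08  0.23]
46 0.038 [0.583 0.186 0.195] [ 0.86  0.11 -0.36  0.05  0.08  0.23]
```

View pics/d.png

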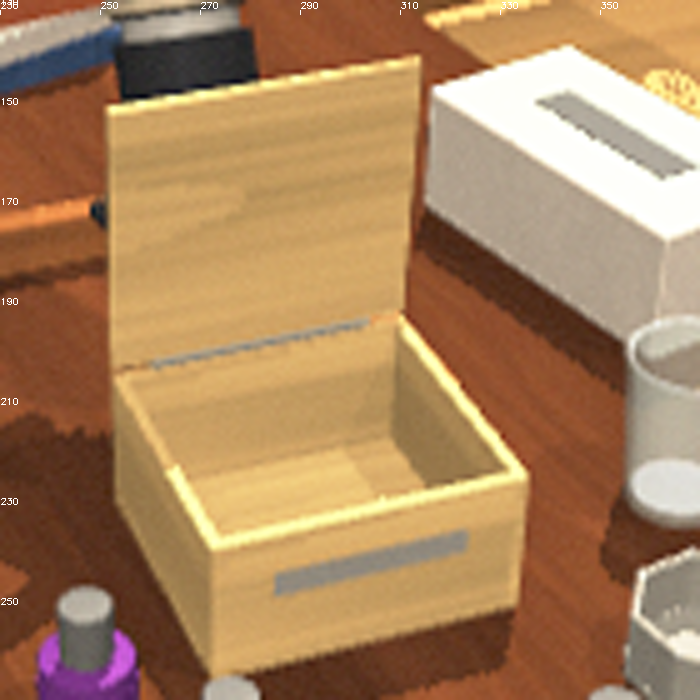

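Call:
carry_out([
  [[0.2, 0, -0.1, 0, 0, 0], [0.4, 0, -0.2, 0, 0, 0], [0.4, 0, -0.2, 0, 0, 0]],
])

```text
t: 3.35
tcp_pos: [0.5823, 0.1865, 0.1994]
ee_rot: [-0.554, -0.403, -0.355, 0.636]
force: [0.3, 0.0, -0.2]
opening: 0.0001
```

Run:
```python
from h import *
st()
im=bot.read_camera('side');crop(im,230,130,140,140,5,'pics/e.png')
D=cam('side')
for th in (1.3,1.4,1.5,1.6):
    # free edge top face: vector from hinge
    P=[C0.pt(x,.076-.152*np.cos(th)+.003*np.sin(th),.083+.152*np.sin(th)+.003*np.cos(th)) for x in (-.081,.081)]
    print(th,((proj(D,P)-[230,130])*5).round(0).tolist())
```

```text
t3.35 tcp [0.5823 0.1865 0.1994] x [-0.06  -0.419 -0.906] y [ 0.991 -0.134 -0.004] F [ 0.3  0.  -0.2] op 0.0001 j [ 0.28  0.5   1.61 -0.42  1.25  0.59]
1.3 [[126.0, 146.0], [448.0, 93.0]]
1.4 [[117.0, 126.0], [436.0, 75.0]]
1.5 [[107.0, 109.0], [424.0, 59.0]]
1.6 [[97.0, 95.0], [411.0, 46.0]]
```

View pics/e.png

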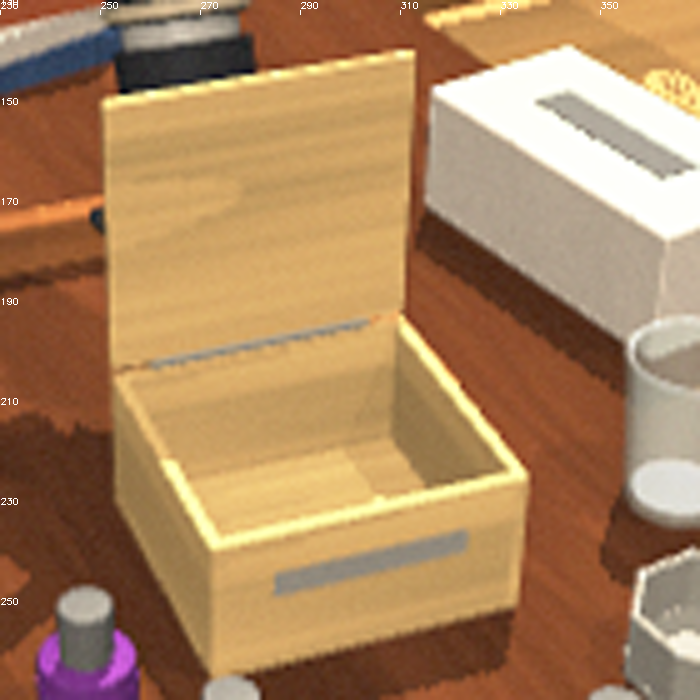

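Run:
```python
from h import *
p=np.array
print(rel((.583,.2,.44)))
for w in [(.54,.16,.47),(.5,.02,.47),(.4383,-.148,.42),(.4383,-.148,.30)]: print(w,rel(w,C0.y))
```

```text
[-22.36  -0.21   8.97   0.     0.     0.  ]
(0.54, 0.16, 0.47) [-23.14  -3.95  14.35 -88.44  19.47  19.86]
(0.5, 0.02, 0.47) [-17.02  -6.05  27.4  -88.44  19.47  19.86]
(0.4383, -0.148, 0.42) [ -5.07  -9.89  41.1  -88.44  19.47  19.86]
(0.4383, -0.148, 0.3) [  5.8   -9.84  36.01 -88.44  19.47  19.86]
```

Call:
carry_out([
  [[-5.5, 0, 2.5, 0, 0, 0], [-11, 0, 5, 0, 0, 0], [-17, 0, 7, 0, 0, 0], [-22.4, -0.2, 9, 0, 0, 0], [-23, -2, 12, -18, 4, 4], [-23, -4, 14.4, -27, 6, 6], [-21, -5, 20, -36, 8, 8], [-19, -5.5, 25, -45, 10, 10], [-17, -6, 27.4, -54, 12, 12], [-13, -7.5, 32, -63, 14, 14], [-9, -9, 37, -72, 16, 16], [-5, -9.9, 41.1, -80, 18, 18], [-5, -9.9, 41.1, -88.4, 19.5, 19.9], [0, -9.9, 38.6, -88.4, 19.5, 19.9], [3, -9.9, 37.3, -88.4, 19.5, 19.9], [3, -9.9, 37.3, -88.4, 19.5, 19.9], [3, -9.9, 37.3, -88.4, 19.5, 19.9]],
], jaw=0.06)

```text
t: 5.52
tcp_pos: [0.4385, -0.1479, 0.3324]
ee_rot: [0.706, 0.047, 0.705, -0.047]
force: [-0.1, -0.1, -0.0]
opening: 0.0454
```

Run:
```python
from h import *
st()
cv2.imwrite('pics/f_side.png',bot.read_camera('side'));W=cam('wrist');cv2.imwrite('pics/f_wrist.png',bot.read_camera('wrist'))
print(proj(W,[(.438,-.148,.068)]))
```

```text
t5.53 tcp [ 0.4385 -0.1479  0.3324] x [ 0.002 -0.    -1.   ] y [0.133 0.991 0.   ] F [-0.1 -0.1 -0. ] op 0.0454 j [-0.5  -0.11  2.01  0.    1.24 -1.93]
[[278.17849076 220.06552311]]
```

View pics/f_side.png

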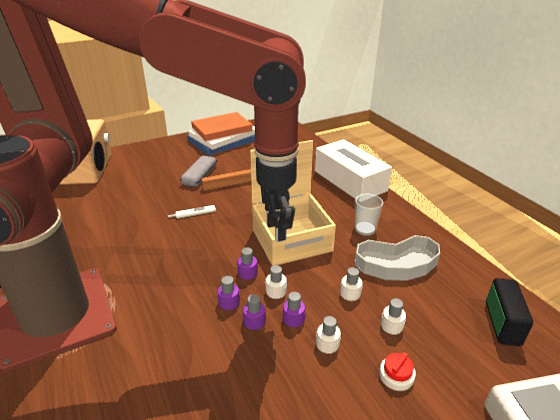

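View pics/f_wrist.png

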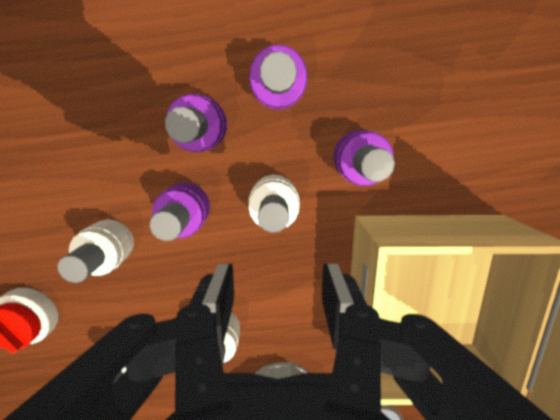

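Run:
```python
from h import *
W=cam('wrist')
im=cv2.imread('pics/f_wrist.png');crop(im,225,160,110,80,7,'pics/g.png')
print(onz(W,273,216,.068))
# case rim from wrist: corners
for p in [(356,217),(384,249)]: print(onz(W,*p,.08))
```

```text
[ 0.43423996 -0.15168459  0.068     ]
[ 0.43947327 -0.08884848  0.08      ]
[ 0.46878469 -0.06857254  0.08      ]
```

View pics/g.png

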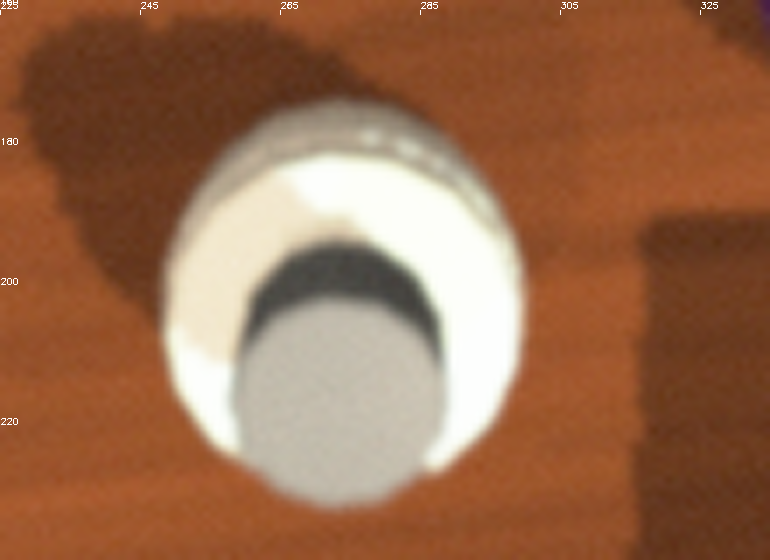

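Run:
```python
from h import *
print(rel((.437,-.149,.213),C0.y))
```

```text
[ 1.2e+01 -1.2e-01 -2.0e-01 -1.0e-02  2.1e-01  3.0e-02]
```

Call:
carry_out([
  [[4, -0.1, -0.2, 0, 0, 0], [8, -0.1, -0.2, 0, 0, 0], [10, -0.1, -0.2, 0, 0, 0], [11.9, -0.1, -0.2, 0, 0, 0], [11.9, -0.1, -0.2, 0, 0, 0]],
])

```text
t: 6.25
tcp_pos: [0.4372, -0.1487, 0.2141]
ee_rot: [0.707, 0.047, 0.705, -0.047]
force: [-0.0, 0.1, 0.7]
opening: 0.0453
```

Call:
carry_out([
  [[0, 0, 0, 0, 0, 0], [0, 0, 0, 0, 0, 0], [0, 0, 0, 0, 0, 0], [0, 0, 0, 0, 0, 0]],
], jaw=-1, grip_force=25)

```text
t: 6.75
tcp_pos: [0.438, -0.1492, 0.2156]
ee_rot: [0.708, 0.046, 0.704, -0.048]
force: [-0.4, -0.7, 6.6]
opening: 0.0249
```

Run:
```python
from h import *
st()
cv2.imwrite('pics/h_wrist.png',bot.read_camera('wrist'))
crop(bot.read_camera('side'),210,180,160,130,5,'pics/h_side.png')
for q in [(-.026,.02),(.026,.02),(-.046,-.032),(.046,-.032)]: print(q,C0.pt(*q,.221),rel(C0.pt(*q,.36),C0.y))
```

```text
t6.75 tcp [ 0.438  -0.1492  0.2156] x [ 0.006 -0.002 -1.   ] y [ 0.132  0.991 -0.001] F [-0.4 -0.7  6.6] op 0.0249 j [-0.5   0.07  2.09  0.    0.98 -1.94]
(-0.026, 0.02) [0.53438178 0.01577118 0.221     ] [-1.442e+01  1.760e+01  7.450e+00  1.000e-02  3.300e-01  7.000e-02]
(0.026, 0.02) [0.58592255 0.00887556 0.221     ] [-1.439e+01  1.760e+01  1.265e+01  1.000e-02  3.300e-01  7.000e-02]
(-0.046, -0.032) [ 0.50766278 -0.03311741  0.221     ] [-1.443e+01  1.240e+01  5.450e+00  1.000e-02  3.300e-01  7.000e-02]
(0.046, -0.032) [ 0.59885029 -0.04531737  0.221     ] [-1.437e+01  1.240e+01  1.465e+01  1.000e-02  3.300e-01  7.000e-02]
```

View pics/h_wrist.png

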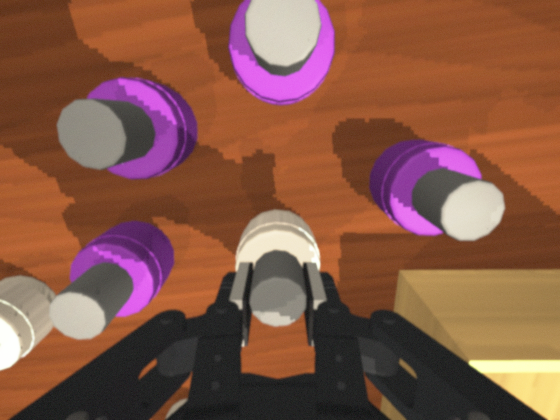

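View pics/h_side.png

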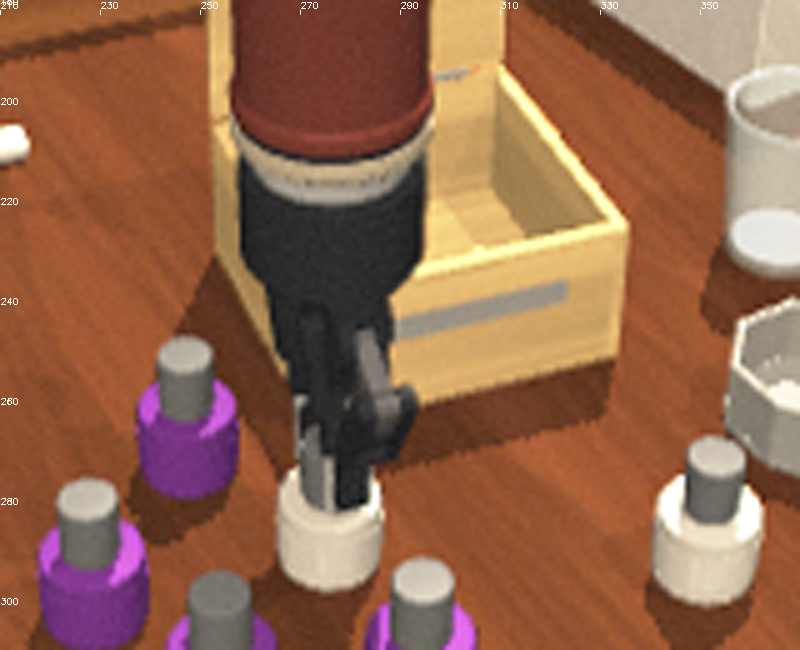

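Call:
carry_out([
  [[-5, 0, 0, 0, 0, 0], [-10, 0.5, 0.2, 0, 0, 0], [-13, 5, 2, 0, 0, 0], [-13, 10, 4, 0, 0, 0], [-13, 15, 6, 0, 0, 0], [-13, 17.6, 7.4, 0, 0, 0], [-13, 17.6, 7.4, 0, 0, 0], [-13, 17.6, 7.4, 0, 0, 0]],
])

```text
t: 7.85
tcp_pos: [0.5336, 0.0155, 0.3456]
ee_rot: [0.707, 0.046, 0.704, -0.048]
force: [0.3, 0.0, -0.3]
opening: 0.0251
```

Run:
```python
from h import *
st()
W=cam('wrist');w=bot.read_camera('wrist');cv2.imwrite('pics/i_wrist.png',w)
crop(bot.read_camera('scene'),230,150,160,130,5,'pics/i_scene.png')
crop(bot.read_camera('side'),210,120,160,150,5,'pics/i_side.png')
print(proj(W,[C0.pt(x,y,.08) for x,y in [(-.075,-.07),(-.075,.07),(.075,.07),(.075,-.07)]]))
```

```text
t7.85 tcp [0.5336 0.0155 0.3456] x [ 0.005 -0.002 -1.   ] y [ 0.132  0.991 -0.002] F [ 0.3  0.  -0.3] op 0.0251 j [-0.12  0.05  1.83 -0.    1.26 -1.56]
[[159.98618161 159.42431552]
 [345.76976755 159.54039702]
 [334.2417999  326.53382653]
 [179.73982361 326.14656418]]
```

View pics/i_wrist.png

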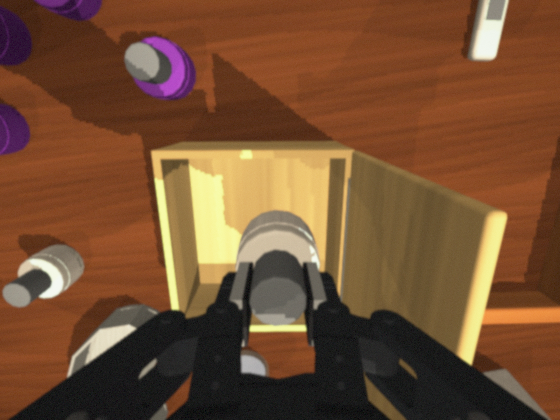

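View pics/i_side.png

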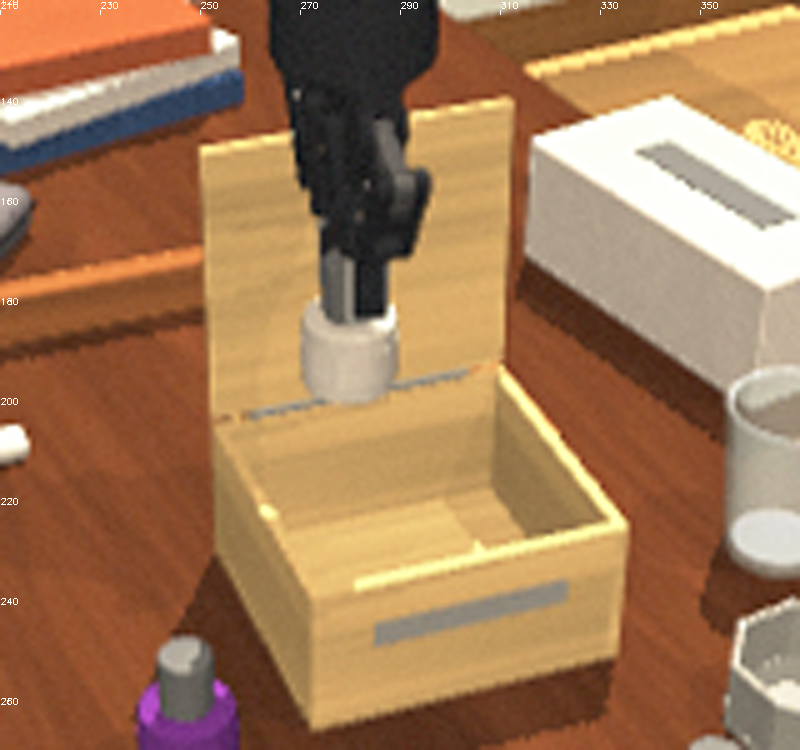

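View pics/i_scene.png

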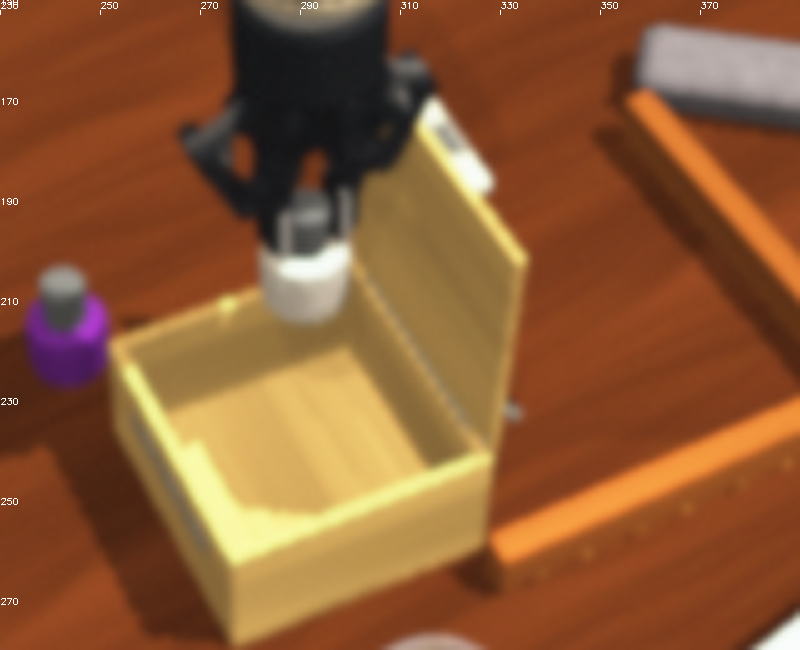

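Call:
carry_out([
  [[4, 0, 0, 0, 0, 0], [8, 0, 0, 0, 0, 0], [10, 0, 0, 0, 0, 0], [11.4, 0, 0, 0, 0, 0], [12.1, 0, 0, 0, 0, 0], [12.1, 0, 0, 0, 0, 0], [12.1, 0, 0, 0, 0, 0]],
])

```text
t: 8.88
tcp_pos: [0.5348, 0.0141, 0.2259]
ee_rot: [0.708, 0.047, 0.703, -0.048]
force: [0.6, -5.8, 2.4]
opening: 0.025
```

Run:
```python
from h import *
st()
crop(bot.read_camera('scene'),230,150,160,130,5,'pics/j_scene.png')
```

```text
t8.88 tcp [0.5348 0.0141 0.2259] x [ 0.007 -0.003 -1.   ] y [ 0.134  0.991 -0.002] F [ 0.6 -5.8  2.4] op 0.025 j [-0.12  0.21  1.9  -0.    1.02 -1.56]
```

View pics/j_scene.png

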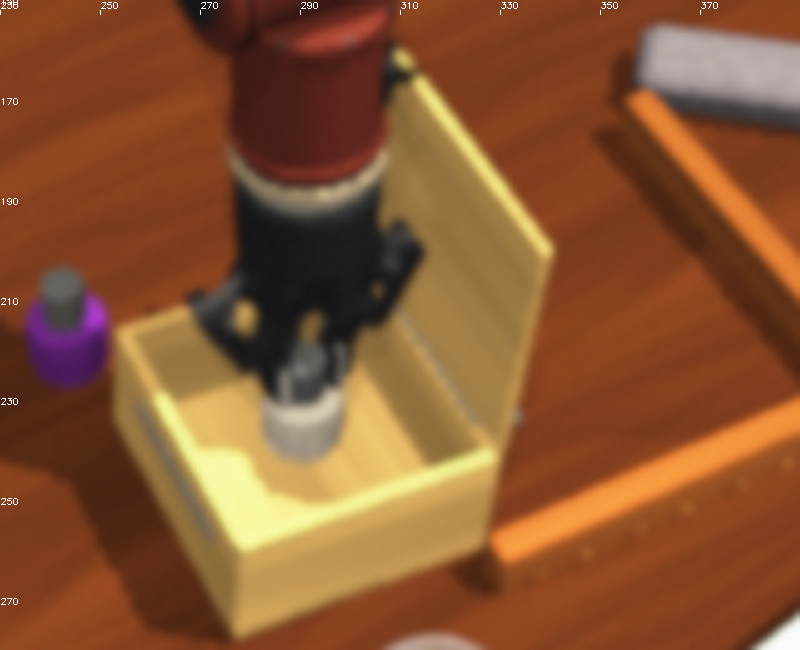

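Call:
carry_out([
  [[-0.3, -0.5, 0, 0, 0, 0], [-0.3, -1.0, 0.2, 0, 0, 0], [-0.3, -1.0, 0.2, 0, 0, 0], [-0.3, -1.0, 0.2, 0, 0, 0]],
])

```text
t: 9.43
tcp_pos: [0.5353, 0.0041, 0.2287]
ee_rot: [0.708, 0.047, 0.703, -0.048]
force: [-0.1, 0.2, 0.3]
opening: 0.0251
```

Run:
```python
from h import *
st()
crop(bot.read_camera('scene'),230,150,160,130,5,'pics/k_scene.png')
crop(bot.read_camera('side'),210,120,160,150,5,'pics/k_side.png')
```

```text
t9.43 tcp [0.5353 0.0041 0.2287] x [ 0.007 -0.003 -1.   ] y [ 0.134  0.991 -0.002] F [-0.1  0.2  0.3] op 0.0251 j [-0.14  0.21  1.9  -0.    1.03 -1.57]
```

View pics/k_scene.png

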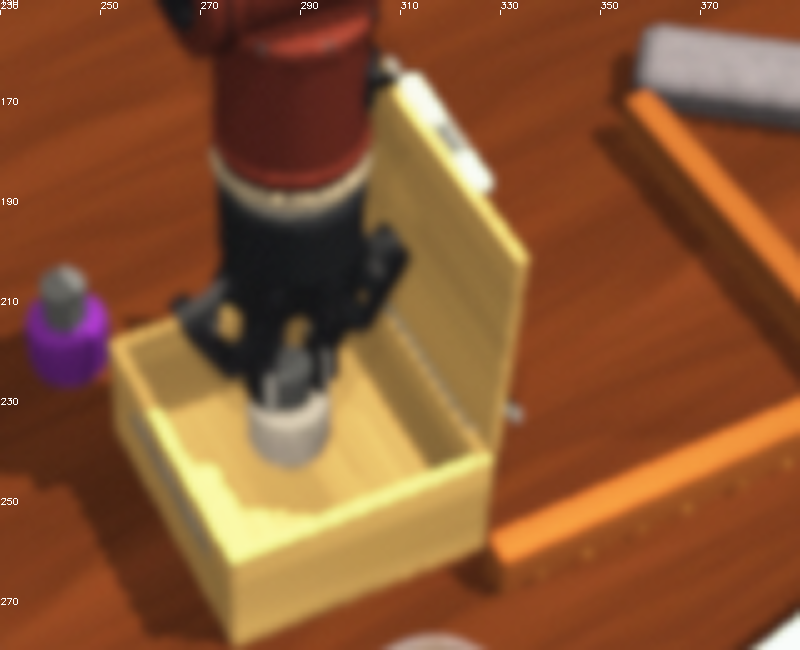

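View pics/k_side.png

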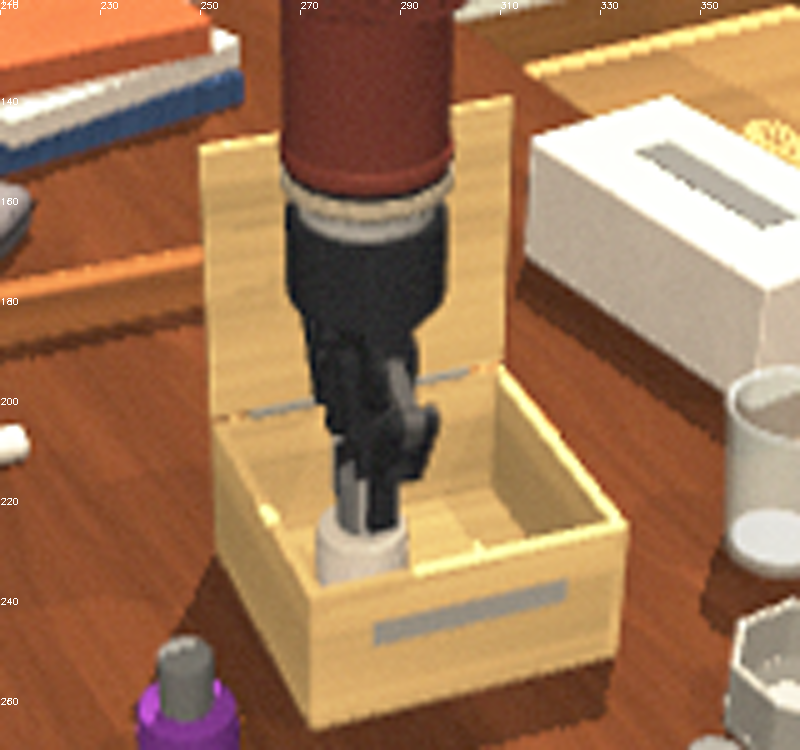

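Call:
carry_out([
  [[0.3, 0, 0, 0, 0, 0], [0.45, 0, 0, 0, 0, 0], [0.45, 0, 0, 0, 0, 0]],
])

```text
t: 9.9
tcp_pos: [0.5352, 0.0042, 0.2239]
ee_rot: [0.708, 0.047, 0.703, -0.048]
force: [0.4, -0.1, -0.0]
opening: 0.025
```

Call:
carry_out([
  [[0, 0, 0, 0, 0, 0], [0, 0, 0, 0, 0, 0], [0, 0, 0, 0, 0, 0], [-2, 0, 0, 0, 0, 0], [-5, 0, 0, 0, 0, 0], [-10, 0, 0, 0, 0, 0], [-15, 0, 0, 0, 0, 0], [-15, 0, 0, 0, 0, 0]],
], jaw=-0.15)

```text
t: 10.9
tcp_pos: [0.5358, 0.0044, 0.3794]
ee_rot: [0.711, 0.046, 0.7, -0.048]
force: [0.7, -0.3, -1.1]
opening: 0.0365
```

Run:
```python
from h import *
st()
w=bot.read_camera('wrist');cv2.imwrite('pics/l_wrist.png',w)
crop(bot.read_camera('scene'),150,170,200,150,4,'pics/l_scene.png')
crop(bot.read_camera('side'),210,200,200,150,4,'pics/l_side.png')
for w in [(.581,-.232,.38),(.581,-.232,.30)]: print(w,rel(w,C0.y))
```

```text
t10.90 tcp [0.5358 0.0044 0.3794] x [ 0.016 -0.004 -1.   ] y [ 0.134  0.991 -0.002] F [ 0.7 -0.3 -1.1] op 0.0365 j [-0.14  0.02  1.79 -0.    1.31 -1.57]
(0.581, -0.232, 0.38) [ -0.62 -22.83   7.85  -0.07   0.32   0.11]
(0.581, -0.232, 0.3) [  7.38 -22.81   7.8   -0.07   0.32   0.11]
```

View pics/l_wrist.png

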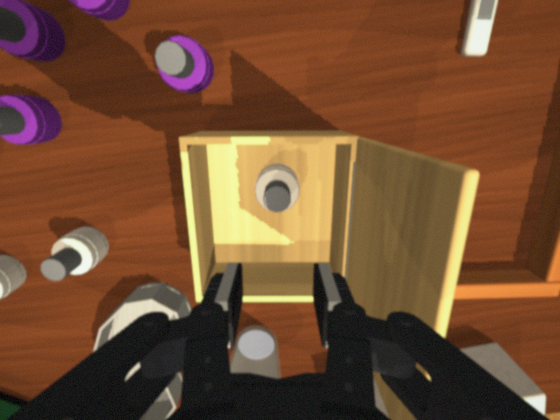

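View pics/l_scene.png

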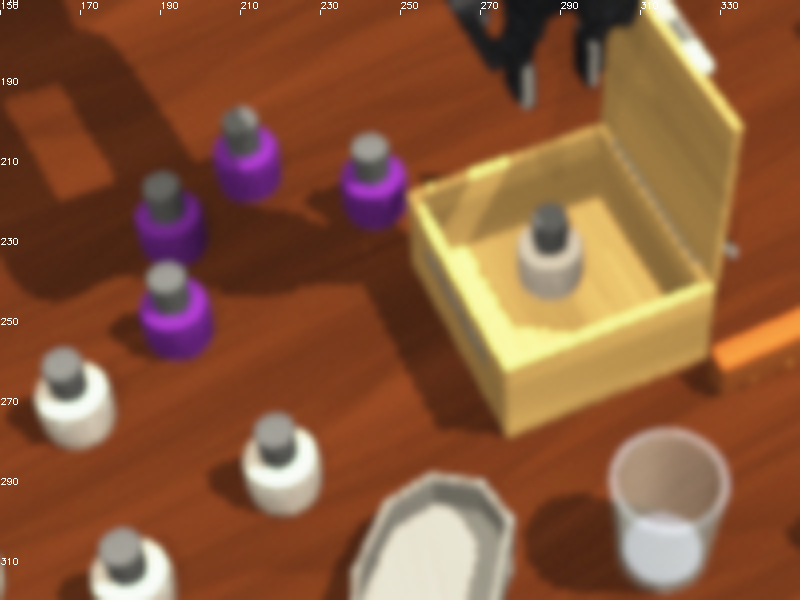

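View pics/l_side.png

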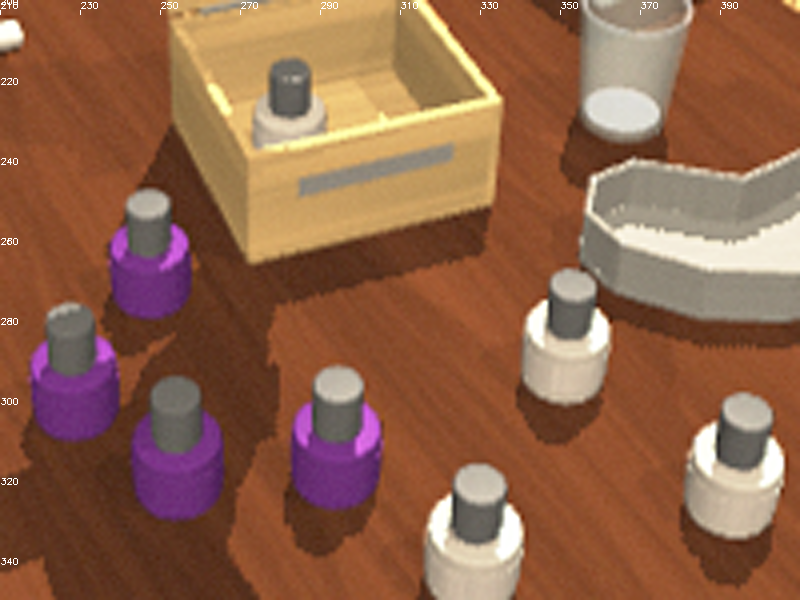

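Call:
carry_out([
  [[0, -5.5, 1.5, 0, 0.3, 0.1], [0, -11, 3.5, 0, 0.3, 0.1], [0, -17, 6, 0, 0.3, 0.1], [-0.5, -22.8, 7.8, 0, 0.3, 0.1], [5, -22.8, 7.8, 0, 0.3, 0.1], [10, -22.8, 7.7, 0, 0.3, 0.1], [10, -22.8, 7.7, 0, 0.3, 0.1], [10, -22.8, 7.7, 0, 0.3, 0.1]],
], jaw=0.06)

```text
t: 12.05
tcp_pos: [0.5805, -0.2318, 0.2745]
ee_rot: [0.706, 0.047, 0.705, -0.047]
force: [-0.0, -0.7, 1.4]
opening: 0.045
```

Run:
```python
from h import *
st()
w=bot.read_camera('wrist');cv2.imwrite('pics/m_wrist.png',w)
crop(bot.read_camera('side'),280,190,160,130,5,'pics/m_side.png')
print(rel((.581,-.232,.2185),C0.y))
```

```text
t12.05 tcp [ 0.5805 -0.2318  0.2745] x [ 0. -0. -1.] y [ 0.134  0.991 -0.   ] F [-0.  -0.7  1.4] op 0.045 j [-0.51  0.34  1.64  0.    1.17 -1.94]
[ 5.81  0.02 -0.05 -0.04  0.25  0.1 ]
```

View pics/m_wrist.png

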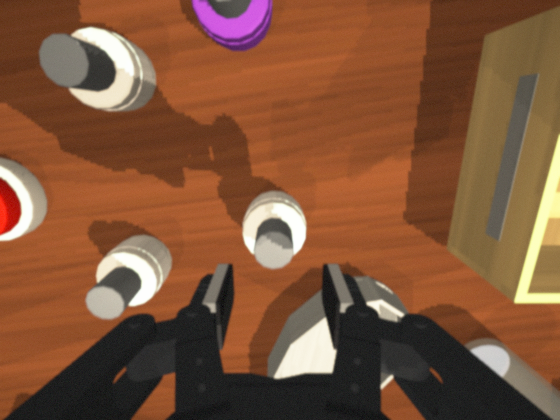

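View pics/m_side.png

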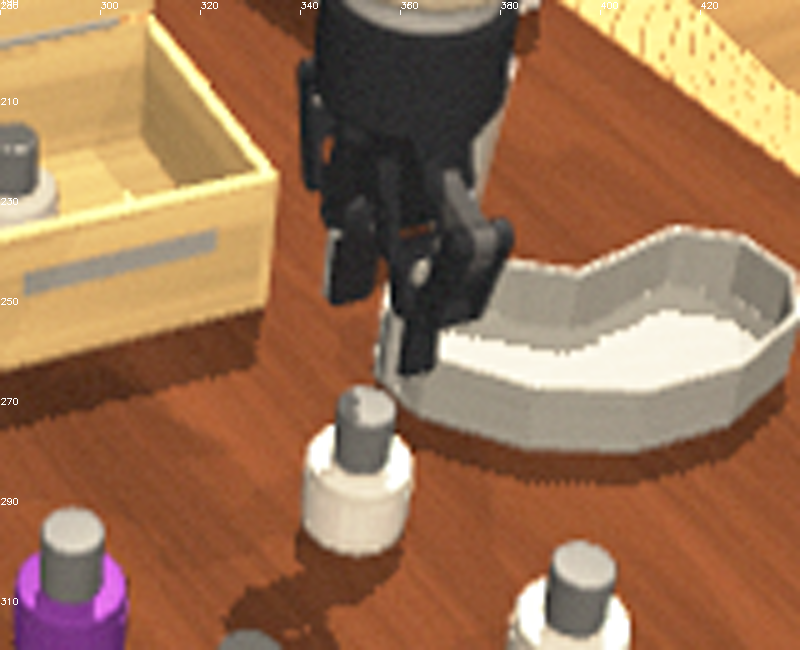

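Call:
carry_out([
  [[2, 0, -0.1, 0, 0, 0], [4, 0, -0.1, 0, 0, 0], [5.6, 0, -0.1, 0, 0, 0], [5.6, 0, -0.1, 0, 0, 0]],
])

```text
t: 12.65
tcp_pos: [0.5794, -0.2315, 0.2178]
ee_rot: [0.705, 0.047, 0.706, -0.047]
force: [0.3, -0.2, -0.4]
opening: 0.0453
```

Call:
carry_out([
  [[0, 0, 0, 0, 0, 0], [0, 0, 0, 0, 0, 0], [0, 0, 0, 0, 0, 0], [0, 0, 0, 0, 0, 0]],
], jaw=-1)

```text
t: 13.15
tcp_pos: [0.5795, -0.2315, 0.2182]
ee_rot: [0.706, 0.047, 0.705, -0.047]
force: [-0.8, 0.3, -0.7]
opening: 0.0252
```

Run:
```python
from h import *
st()
crop(bot.read_camera('side'),280,190,160,130,5,'pics/n_side.png')
print(C0.pt(.024,.009,.34),rel(C0.pt(.024,.009,.34),C0.y))
```

```text
t13.15 tcp [ 0.5795 -0.2315  0.2182] x [ 0. -0. -1.] y [ 0.133  0.991 -0.   ] F [-0.8  0.3 -0.7] op 0.0252 j [-0.51  0.41  1.66  0.    1.07 -1.94]
[ 0.58248152 -0.00176208  0.34      ] [-1.220e+01  2.281e+01 -2.760e+00 -4.000e-02  2.000e-02  1.000e-02]
```

View pics/n_side.png

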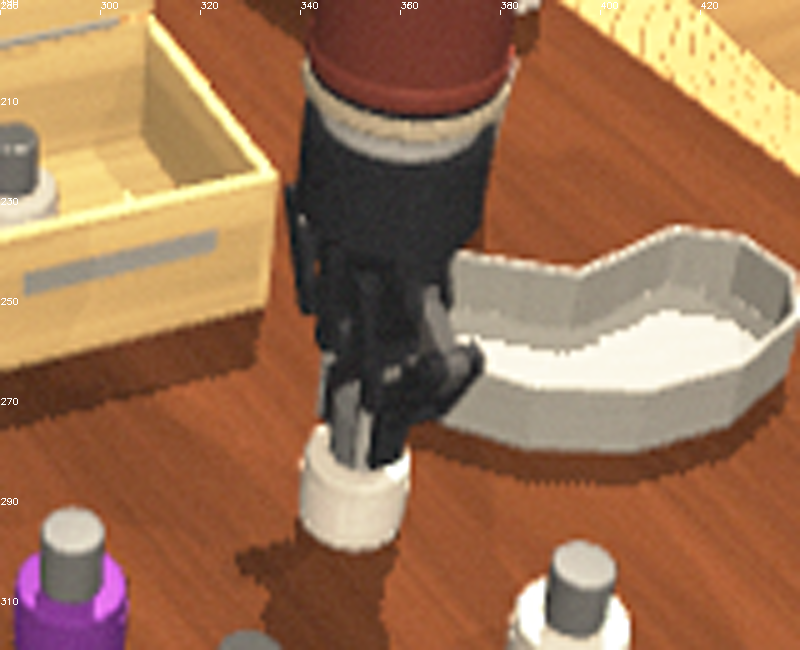

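Call:
carry_out([
  [[-5, 0, 0, 0, 0, 0], [-10, 0.5, 0, 0, 0, 0], [-12.2, 5, -0.5, 0, 0, 0], [-12.2, 11, -1.4, 0, 0, 0], [-12.2, 17, -2, 0, 0, 0], [-12.2, 22.8, -2.8, 0, 0, 0], [-12.2, 22.8, -2.8, 0, 0, 0], [-12.2, 22.8, -2.8, 0, 0, 0], [-8, 22.8, -2.8, 0, 0, 0], [-4, 22.8, -2.8, 0, 0, 0], [-1.8, 22.8, -2.8, 0, 0, 0], [-0.9, 22.8, -2.8, 0, 0, 0], [-0.8, 22.8, -2.8, 0, 0, 0], [-0.8, 22.8, -2.8, 0, 0, 0]],
])

```text
t: 14.95
tcp_pos: [0.5828, -0.0024, 0.2273]
ee_rot: [0.706, 0.047, 0.705, -0.048]
force: [-0.3, 0.9, -0.2]
opening: 0.0249
```

Run:
```python
from h import *
st()
crop(bot.read_camera('scene'),230,150,160,130,5,'pics/o_scene.png')
```

```text
t14.95 tcp [ 0.5828 -0.0024  0.2273] x [ 0.002 -0.    -1.   ] y [ 0.134  0.991 -0.   ] F [-0.3  0.9 -0.2] op 0.0249 j [-0.14  0.31  1.77 -0.    1.05 -1.58]
```

View pics/o_scene.png

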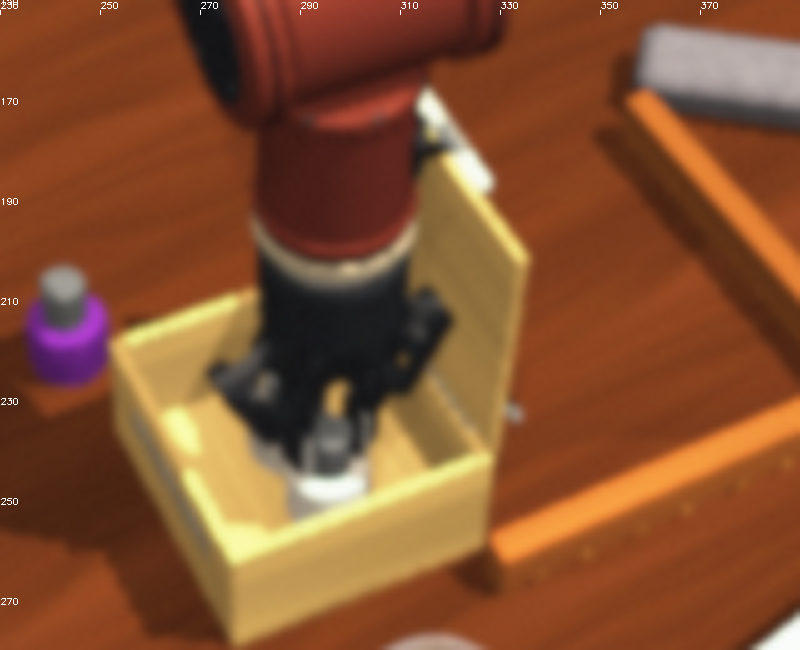

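No contact; lower 2 mm, release and rise.

Call:
carry_out([
  [[0.2, 0, 0, 0, 0, 0], [0.2, 0, 0, 0, 0, 0]],
])

```text
t: 15.25
tcp_pos: [0.5831, -0.0022, 0.2261]
ee_rot: [0.707, 0.047, 0.704, -0.047]
force: [0.8, 0.3, -0.2]
opening: 0.025
```

Call:
carry_out([
  [[0, 0, 0, 0, 0, 0], [0, 0, 0, 0, 0, 0], [0, 0, 0, 0, 0, 0], [-2, 0, 0, 0, 0, 0], [-5, 0, 0, 0, 0, 0], [-10, 0, 0, 0, 0, 0], [-15, 0, 0, 0, 0, 0], [-15, 0, 0, 0, 0, 0]],
], jaw=-0.15)

```text
t: 16.25
tcp_pos: [0.5841, -0.0022, 0.3836]
ee_rot: [0.711, 0.047, 0.7, -0.048]
force: [1.6, 0.1, -0.4]
opening: 0.0363
```

Run:
```python
from h import *
st()
w=bot.read_camera('wrist');cv2.imwrite('pics/p_wrist.png',w)
crop(bot.read_camera('scene'),130,170,200,150,4,'pics/p_scene.png')
for w in [(.6035,-.347,.38),(.6035,-.347,.27)]: print(w,rel(w,C0.y))
```

```text
t16.25 tcp [ 0.5841 -0.0022  0.3836] x [ 0.015 -0.002 -1.   ] y [ 0.133  0.991 -0.   ] F [ 1.6  0.1 -0.4] op 0.0363 j [-0.14  0.13  1.67 -0.    1.33 -1.58]
(0.6035, -0.347, 0.38) [-1.70e-01 -3.39e+01  6.68e+00 -5.00e-02  3.70e-01  1.00e-02]
(0.6035, -0.347, 0.27) [ 1.083e+01 -3.390e+01  6.610e+00 -5.000e-02  3.700e-01  1.000e-02]
```

View pics/p_wrist.png

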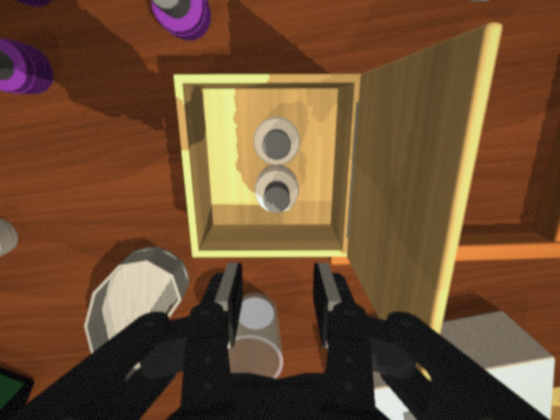

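View pics/p_scene.png

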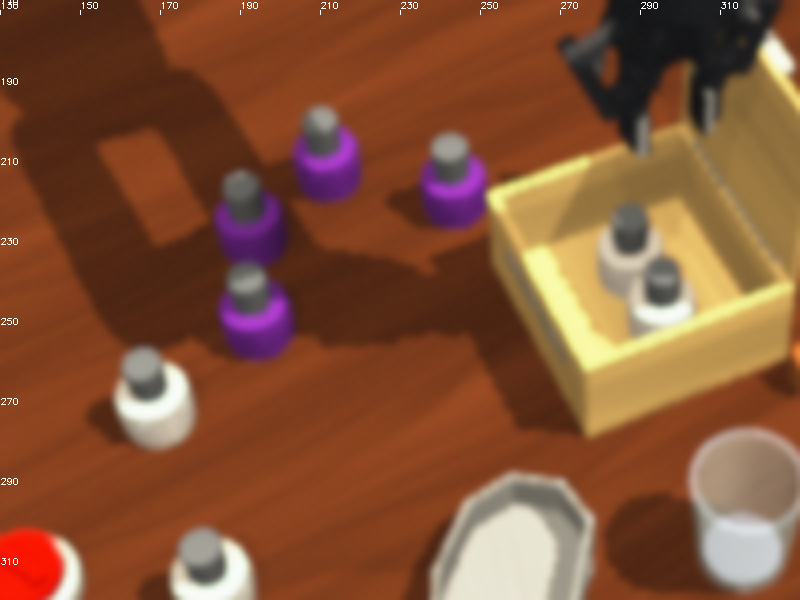

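Call:
carry_out([
  [[0, -6, 1.2, 0, 0.3, 0], [0, -12, 2.4, 0, 0.3, 0], [0, -18, 3.6, 0, 0.3, 0], [0, -24, 4.8, 0, 0.3, 0], [0, -30, 6, 0, 0.3, 0], [0, -33.9, 6.7, 0, 0.3, 0], [5, -33.9, 6.7, 0, 0.3, 0], [10.5, -33.9, 6.6, 0, 0.3, 0], [10.5, -33.9, 6.6, 0, 0.3, 0], [10.5, -33.9, 6.6, 0, 0.3, 0]],
], jaw=0.06)

```text
t: 17.6
tcp_pos: [0.6038, -0.347, 0.2743]
ee_rot: [0.706, 0.047, 0.705, -0.047]
force: [0.8, 0.4, 0.6]
opening: 0.0452
```

Run:
```python
from h import *
st()
w=bot.read_camera('wrist');cv2.imwrite('pics/q_wrist.png',w)
print(rel((.6035,-.347,.2185),C0.y))
```

```text
t17.60 tcp [ 0.6038 -0.347   0.2743] x [ 0.001 -0.001 -1.   ] y [ 0.133  0.991 -0.   ] F [0.8 0.4 0.6] op 0.0452 j [-0.63  0.5   1.43  0.    1.22 -2.07]
[ 5.75  0.03 -0.11 -0.03  0.24  0.11]
```

View pics/q_wrist.png

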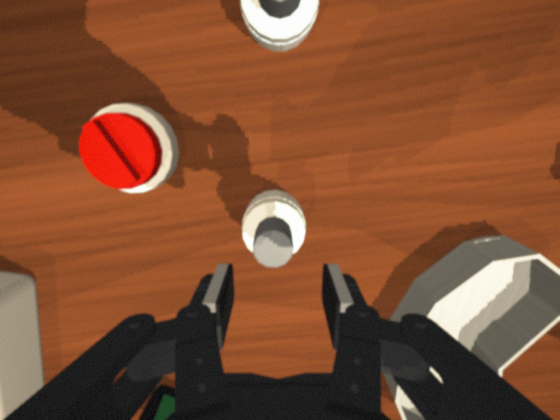

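Call:
carry_out([
  [[2, 0, -0.1, 0, 0, 0], [4, 0, -0.1, 0, 0, 0], [5.6, 0, -0.1, 0, 0, 0], [5.6, 0, -0.1, 0, 0, 0]],
])

```text
t: 18.15
tcp_pos: [0.6025, -0.3466, 0.2169]
ee_rot: [0.705, 0.047, 0.706, -0.047]
force: [0.3, -0.1, -0.2]
opening: 0.0453
```

Call:
carry_out([
  [[0, 0, 0, 0, 0, 0], [0, 0, 0, 0, 0, 0], [0, 0, 0, 0, 0, 0], [0, 0, 0, 0, 0, 0]],
], jaw=-1)

```text
t: 18.65
tcp_pos: [0.6027, -0.3467, 0.2173]
ee_rot: [0.706, 0.047, 0.705, -0.047]
force: [0.1, 0.0, 0.3]
opening: 0.0252
```

Run:
```python
from h import *
st()
print(C0.pt(.046,-.036,.34),rel(C0.pt(.046,-.036,.34),C0.y))
```

```text
t18.65 tcp [ 0.6027 -0.3467  0.2173] x [ 0.  0. -1.] y [0.133 0.991 0.   ] F [0.1 0.  0.3] op 0.0252 j [-0.64  0.56  1.45  0.    1.13 -2.07]
[ 0.59831986 -0.04928205  0.34      ] [-1.227e+01  2.942e+01 -4.380e+00 -3.000e-02  2.000e-02 -1.000e-02]
```

Call:
carry_out([
  [[-5, 0, 0, 0, 0, 0], [-10, 0.5, 0, 0, 0, 0], [-12.2, 5.5, -0.8, 0, 0, 0], [-12.2, 11.5, -1.7, 0, 0, 0], [-12.2, 17.5, -2.6, 0, 0, 0], [-12.2, 23.5, -3.5, 0, 0, 0], [-12.2, 29.4, -4.4, 0, 0, 0], [-12.2, 29.4, -4.4, 0, 0, 0], [-12.2, 29.4, -4.4, 0, 0, 0]],
])

```text
t: 19.77
tcp_pos: [0.5982, -0.0494, 0.3397]
ee_rot: [0.706, 0.047, 0.705, -0.047]
force: [-0.3, 0.0, 0.1]
opening: 0.0252
```

Run:
```python
from h import *
st()
w=bot.read_camera('wrist');cv2.imwrite('pics/r_wrist.png',w)
print(rel(C0.pt(.046,-.036,.2255),C0.y))
```

```text
t19.77 tcp [ 0.5982 -0.0494  0.3397] x [ 0.001 -0.    -1.   ] y [ 0.132  0.991 -0.   ] F [-0.3  0.   0.1] op 0.0252 j [-0.21  0.21  1.66 -0.    1.27 -1.65]
[ 1.141e+01  9.000e-02 -2.000e-02 -5.000e-02  6.000e-02  1.000e-02]
```

View pics/r_wrist.png

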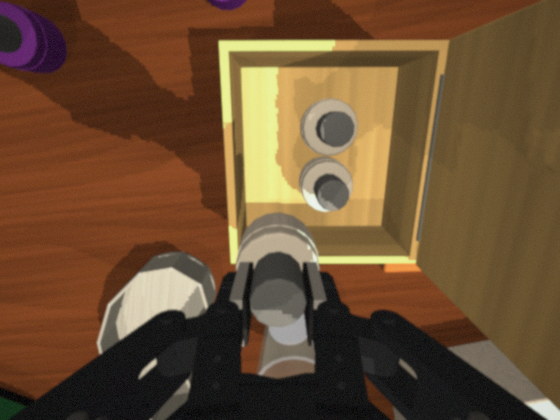

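Call:
carry_out([
  [[4, 0, 0, 0, 0, 0], [8, 0, 0, 0, 0, 0], [10, 0, 0, 0, 0, 0], [11, 0, 0, 0, 0, 0], [11.3, 0, 0, 0, 0, 0], [11.3, 0, 0, 0, 0, 0]],
])

```text
t: 20.58
tcp_pos: [0.599, -0.0505, 0.2278]
ee_rot: [0.706, 0.047, 0.705, -0.048]
force: [0.9, 0.6, -0.1]
opening: 0.0251
```

Run:
```python
from h import *
st()
crop(bot.read_camera('scene'),230,150,160,130,5,'pics/s_scene.png')
crop(bot.read_camera('side'),230,130,160,130,5,'pics/s_side.png')
```

```text
t20.57 tcp [ 0.599  -0.0505  0.2278] x [ 0.003 -0.001 -1.   ] y [ 0.134  0.991 -0.   ] F [ 0.9  0.6 -0.1] op 0.0251 j [-0.22  0.35  1.72 -0.    1.07 -1.65]
```

View pics/s_scene.png

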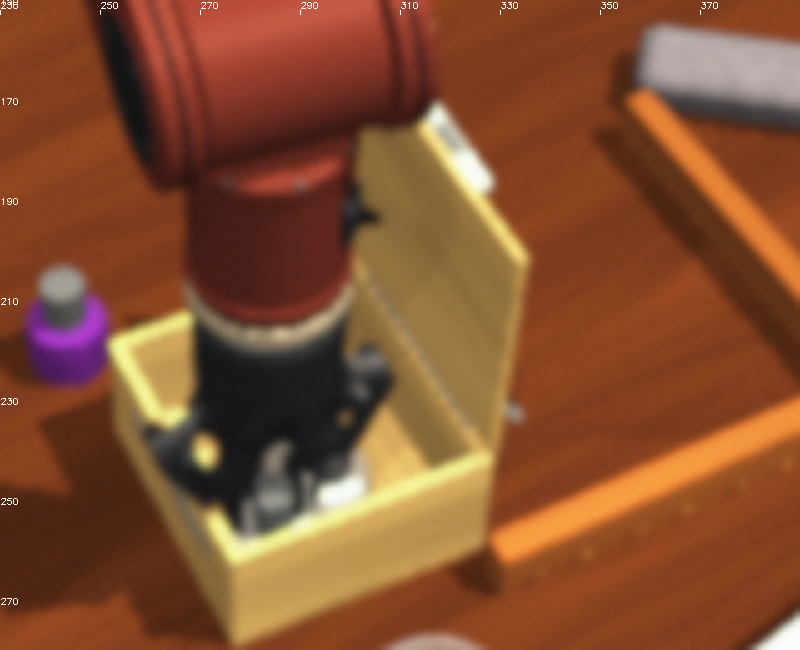

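View pics/s_side.png

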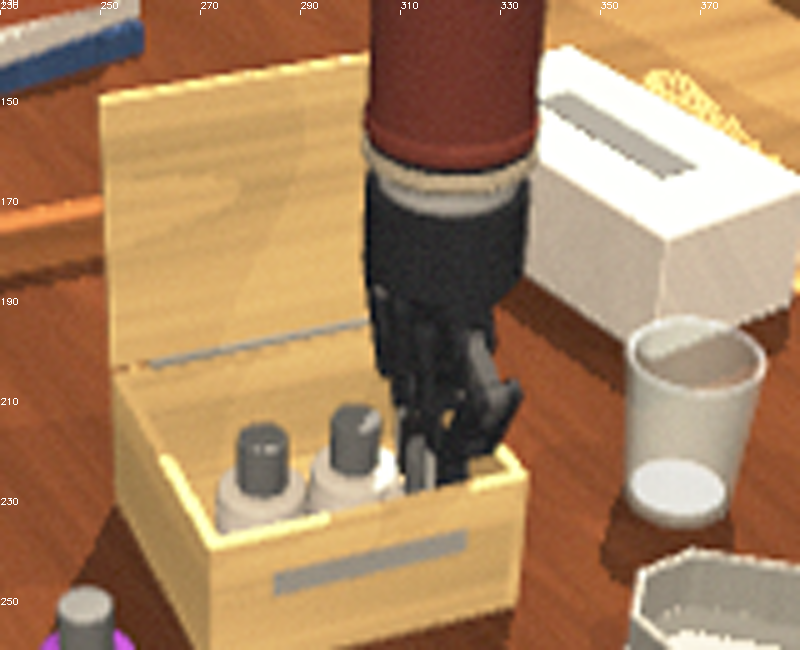

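Call:
carry_out([
  [[0.3, 0, 0, 0, 0, 0], [0.35, 0, 0, 0, 0, 0]],
])

```text
t: 20.92
tcp_pos: [0.5991, -0.0503, 0.2248]
ee_rot: [0.707, 0.047, 0.704, -0.047]
force: [-0.2, -0.4, -0.6]
opening: 0.0249
```

Call:
carry_out([
  [[0, 0, 0, 0, 0, 0], [0, 0, 0, 0, 0, 0], [0, 0, 0, 0, 0, 0], [-2, 0, 0, 0, 0, 0], [-5, 0, 0, 0, 0, 0], [-10, 0, 0, 0, 0, 0], [-15, 0, 0, 0, 0, 0], [-15, 0, 0, 0, 0, 0]],
], jaw=-0.2)

```text
t: 21.92
tcp_pos: [0.6001, -0.0504, 0.3825]
ee_rot: [0.711, 0.046, 0.7, -0.048]
force: [0.6, -0.1, -0.2]
opening: 0.0341
```

Run:
```python
from h import *
st()
w=bot.read_camera('wrist');cv2.imwrite('pics/t_wrist.png',w)
crop(bot.read_camera('scene'),130,170,200,150,4,'pics/t_scene.png')
for w in [(.4615,-.3245,.38),(.4615,-.3245,.27)]: print(w,rel(w,C0.y))
```

```text
t21.93 tcp [ 0.6001 -0.0504  0.3825] x [ 0.015 -0.004 -1.   ] y [ 0.133  0.991 -0.001] F [ 0.6 -0.1 -0.2] op 0.0341 j [-0.21  0.18  1.62 -0.    1.33 -1.65]
(0.4615, -0.3245, 0.38) [ -0.38 -29.02  -9.94  -0.03   0.38   0.04]
(0.4615, -0.3245, 0.27) [ 10.62 -29.02 -10.01  -0.03   0.38   0.04]
```

View pics/t_wrist.png

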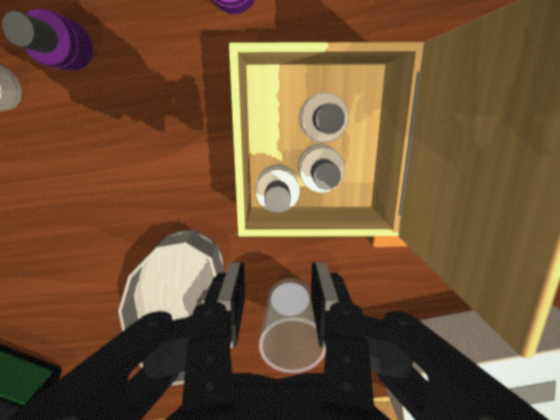

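View pics/t_scene.png

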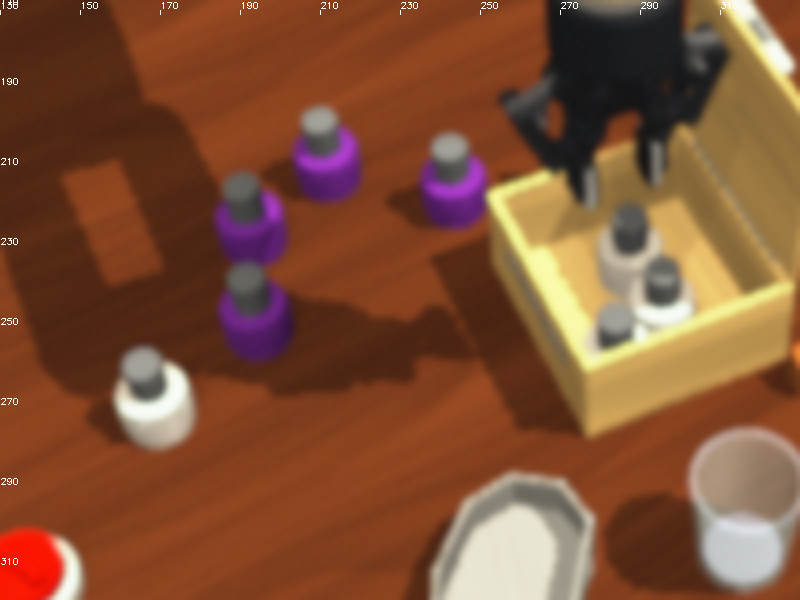

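Call:
carry_out([
  [[0, -6, -2, 0, 0.3, 0], [0, -12, -4, 0, 0.3, 0], [0, -18, -6, 0, 0.3, 0], [0, -24, -8, 0, 0.3, 0], [0, -29, -9.9, 0, 0.3, 0], [5, -29, -10, 0, 0.3, 0], [10.5, -29, -10, 0, 0.3, 0], [10.5, -29, -10, 0, 0.3, 0], [10.5, -29, -10, 0, 0.3, 0]],
], jaw=0.06)

```text
t: 23.15
tcp_pos: [0.4619, -0.3245, 0.2722]
ee_rot: [0.706, 0.047, 0.705, -0.047]
force: [1.2, -0.9, 0.2]
opening: 0.0456
```

Run:
```python
from h import *
st()
w=bot.read_camera('wrist');cv2.imwrite('pics/u_wrist.png',w)
print(rel((.4625,-.3245,.2185),C0.y))
```

```text
t23.15 tcp [ 0.4619 -0.3245  0.2722] x [ 0.001 -0.001 -1.   ] y [ 0.133  0.991 -0.001] F [ 1.2 -0.9  0.2] op 0.0456 j [-0.75  0.21  1.8   0.    1.13 -2.19]
[ 5.49  0.05 -0.02 -0.01  0.22  0.14]
```

View pics/u_wrist.png

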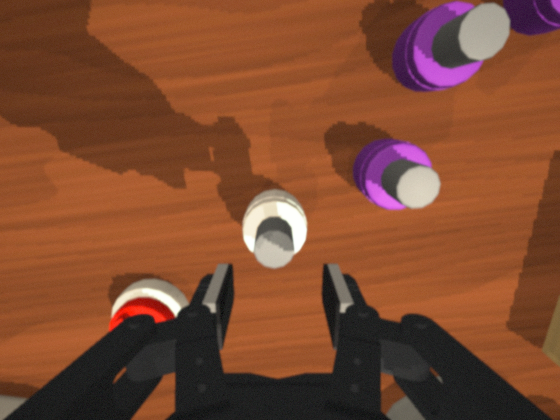

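Call:
carry_out([
  [[2, 0, 0, 0, 0, 0], [4, 0, 0, 0, 0, 0], [5.4, 0, 0, 0, 0, 0], [5.4, 0, 0, 0, 0, 0]],
])

```text
t: 23.7
tcp_pos: [0.4619, -0.3243, 0.2172]
ee_rot: [0.706, 0.047, 0.705, -0.047]
force: [0.8, 0.4, -0.3]
opening: 0.0453
```

Call:
carry_out([
  [[0, 0, 0, 0, 0, 0], [0, 0, 0, 0, 0, 0], [0, 0, 0, 0, 0, 0], [0, 0, 0, 0, 0, 0]],
], jaw=-1)

```text
t: 24.2
tcp_pos: [0.462, -0.3243, 0.2176]
ee_rot: [0.706, 0.047, 0.705, -0.047]
force: [0.1, -0.5, -0.5]
opening: 0.0251
```

Run:
```python
from h import *
st()
print(C0.pt(-.046,-.036,.34),rel(C0.pt(-.046,-.036,.34),C0.y))
```

```text
t24.20 tcp [ 0.462  -0.3243  0.2176] x [ 0.001 -0.001 -1.   ] y [ 0.133  0.991 -0.   ] F [ 0.1 -0.5 -0.5] op 0.0251 j [-0.75  0.29  1.83  0.    1.03 -2.19]
[ 0.50713235 -0.03708209  0.34      ] [-12.25  29.06   0.68  -0.     0.05   0.03]
```

Call:
carry_out([
  [[-5, 0, 0, 0, 0, 0], [-10, 0.5, 0, 0, 0, 0], [-12.2, 5.5, 0, 0, 0, 0], [-12.2, 11.5, 0.2, 0, 0, 0], [-12.2, 17.5, 0.4, 0, 0, 0], [-12.2, 23.5, 0.6, 0, 0, 0], [-12.2, 29.1, 0.7, 0, 0, 0], [-12.2, 29.1, 0.7, 0, 0, 0], [-12.2, 29.1, 0.7, 0, 0, 0], [-8, 29.1, 0.7, 0, 0, 0], [-4, 29.1, 0.7, 0, 0, 0], [-1.8, 29.1, 0.7, 0, 0, 0], [-0.9, 29.1, 0.7, 0, 0, 0], [-0.9, 29.1, 0.7, 0, 0, 0]],
])

```text
t: 25.95
tcp_pos: [0.5075, -0.0379, 0.2264]
ee_rot: [0.706, 0.047, 0.705, -0.048]
force: [0.6, 0.1, -0.4]
opening: 0.025
```

Run:
```python
from h import *
st()
crop(bot.read_camera('scene'),230,150,160,130,5,'pics/v_scene.png')
```

```text
t25.95 tcp [ 0.5075 -0.0379  0.2264] x [ 0.    -0.001 -1.   ] y [ 0.134  0.991 -0.001] F [ 0.6  0.1 -0.4] op 0.025 j [-0.23  0.15  1.97 -0.    1.02 -1.67]
```

View pics/v_scene.png

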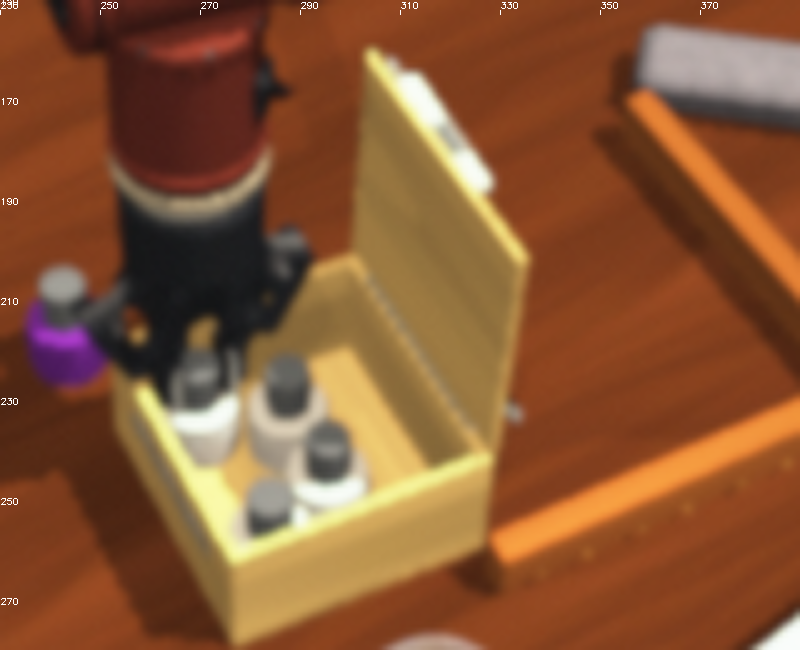

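Call:
carry_out([
  [[0.2, 0, 0, 0, 0, 0], [0.2, 0, 0, 0, 0, 0]],
])

```text
t: 26.25
tcp_pos: [0.5083, -0.0379, 0.226]
ee_rot: [0.707, 0.047, 0.704, -0.048]
force: [0.4, -0.1, -0.4]
opening: 0.0251
```

Call:
carry_out([
  [[0, 0, 0, 0, 0, 0], [0, 0, 0, 0, 0, 0], [0, 0, 0, 0, 0, 0], [-2, 0, 0, 0, 0, 0], [-5, 0, 0, 0, 0, 0], [-10, 0, 0, 0, 0, 0], [-16, 0, 0, 0, 0, 0], [-22, 0, 0, 0, 0, 0], [-25, 0, 0, 0, 0, 0], [-25, 0, 0, 0, 0, 0]],
], jaw=-0.2)

```text
t: 27.5
tcp_pos: [0.5079, -0.0376, 0.4794]
ee_rot: [0.709, 0.047, 0.702, -0.048]
force: [-0.0, -0.8, -0.8]
opening: 0.0344
```

Run:
```python
from h import *
st()
w=bot.read_camera('wrist');cv2.imwrite('pics/w_wrist.png',w)
cv2.imwrite('pics/w_scene.png',bot.read_camera('scene'))
cv2.imwrite('pics/w_side.png',bot.read_camera('side'))
```

```text
t27.50 tcp [ 0.5079 -0.0376  0.4794] x [ 0.01  -0.003 -1.   ] y [ 0.134  0.991 -0.001] F [-0.  -0.8 -0.8] op 0.0344 j [-0.23 -0.1   1.73 -0.    1.51 -1.67]
```

View pics/w_wrist.png

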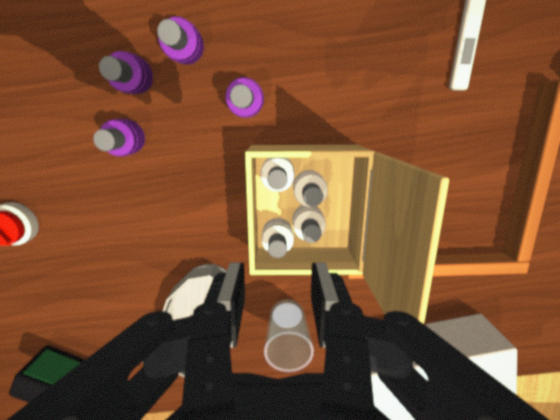

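View pics/w_scene.png

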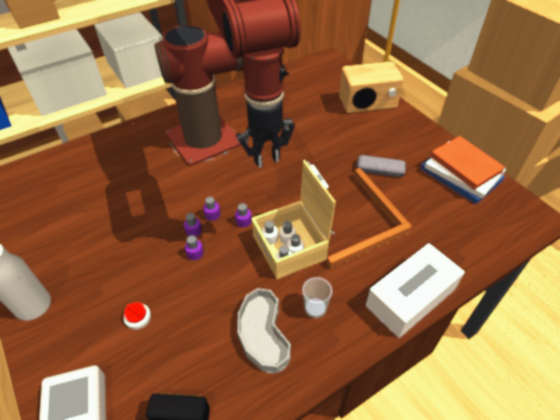

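View pics/w_side.png

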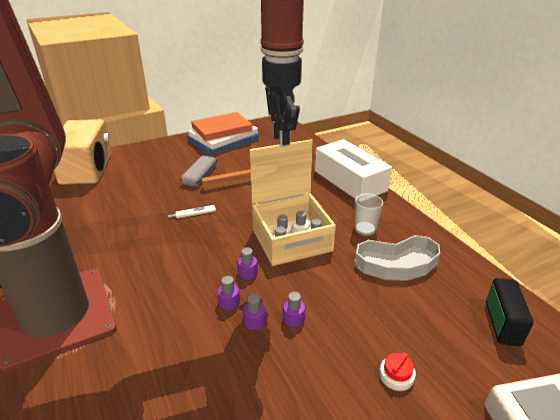

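Run:
```python
from h import *
for o,z in [(.06,.48),(.06,.373),(-.04,.373)]: print(o,rel(C0.pt(0,.076+o,z),C0.y))
S=cam('scene')
for p in [(309,166),(326,189)]: print('therm',onz(S,*p,.006))
```

```text
0.06 [-0.59 17.24  4.57 -0.07  0.04  0.03]
0.06 [10.11 17.25  4.56 -0.07  0.04  0.03]
-0.04 [10.11  7.25  4.57 -0.07  0.04  0.03]
therm [0.32427578 0.22823368 0.006     ]
therm [0.43865016 0.21317421 0.006     ]
```

Call:
carry_out([
  [[-0.6, 5.7, 1.5, 0, 0, 0], [-0.6, 11.5, 3, 0, 0, 0], [-0.6, 17.2, 4.6, 0, 0, 0], [-0.6, 17.2, 4.6, 0, 0, 0], [5, 17.2, 4.6, 0, 0, 0], [10.1, 17.2, 4.6, 0, 0, 0], [10.1, 17.2, 4.6, 0, 0, 0], [10.1, 17.2, 4.6, 0, 0, 0]],
], jaw=-1)

```text
t: 28.65
tcp_pos: [0.5762, 0.1262, 0.3743]
ee_rot: [0.706, 0.047, 0.705, -0.048]
force: [-0.5, 0.6, 0.7]
opening: -0.0001
```

Run:
```python
from h import *
st()
cv2.imwrite('pics/x_scene.png',bot.read_camera('scene'))
print(rel(C0.pt(0,.036,.373),C0.y))
```

```text
t28.65 tcp [0.5762 0.1262 0.3743] x [ 0.001 -0.001 -1.   ] y [ 0.135  0.991 -0.001] F [-0.5  0.6  0.7] op -0.0001 j [ 0.08  0.16  1.65 -0.    1.33 -1.35]
[ 0.26 -9.92 -0.1  -0.11  0.23 -0.  ]
```

View pics/x_scene.png

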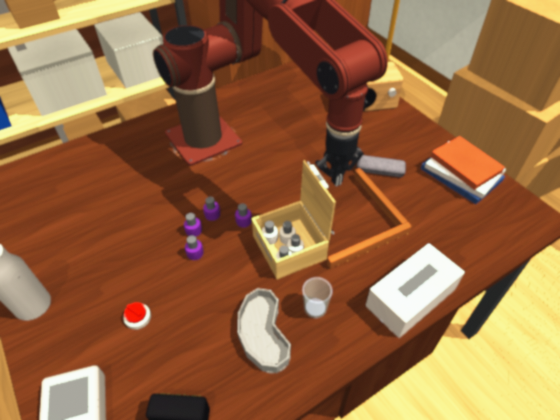

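Call:
carry_out([
  [[0, -2, 0, 0, 0, 0], [0, -3, 0, 0, 0, 0], [0, -4, 0, 0, 0, 0], [0, -5, 0, 0, 0, 0], [0, -6, 0, 0, 0, 0], [0, -7, 0, 0, 0, 0], [0, -8, 0, 0, 0, 0], [0, -9, 0, 0, 0, 0], [0, -10, 0, 0, 0, 0], [0, -10.5, 0, 0, 0, 0], [0, -10.5, 0, 0, 0, 0]],
])

```text
t: 30.08
tcp_pos: [0.5625, 0.0219, 0.3756]
ee_rot: [0.707, 0.048, 0.704, -0.048]
force: [0.6, 0.8, -0.2]
opening: -0.0002
```

Run:
```python
from h import *
st()
cv2.imwrite('pics/y_scene.png',bot.read_camera('scene'))
cv2.imwrite('pics/y_side.png',bot.read_camera('side'))
```

```text
t30.07 tcp [0.5625 0.0219 0.3756] x [ 0.004 -0.    -1.   ] y [0.135 0.991 0.   ] F [ 0.6  0.8 -0.2] op -0.0002 j [-0.1   0.09  1.72 -0.    1.32 -1.54]
```

View pics/y_scene.png

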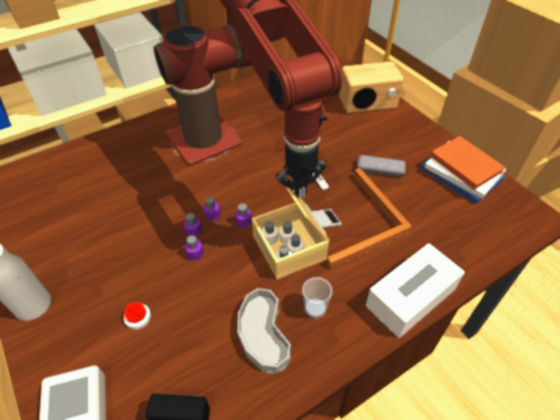

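View pics/y_side.png

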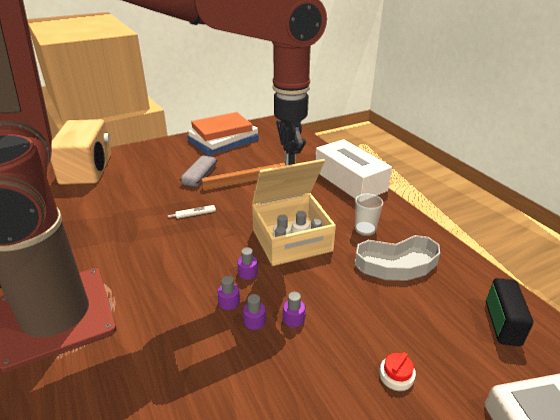

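Call:
carry_out([
  [[0, -1, 0, 0, 0, 0], [0, -2, 0, 0, 0, 0], [0, -3, 0, 0, 0, 0], [0, -4, 0, 0, 0, 0], [0, -5, 0, 0, 0, 0], [0, -6, 0, 0, 0, 0], [0, -6, 0, 0, 0, 0], [0, -6, 0, 0, 0, 0]],
])

```text
t: 31.18
tcp_pos: [0.5544, -0.037, 0.3756]
ee_rot: [0.707, 0.048, 0.704, -0.048]
force: [-1.2, 0.1, 0.2]
opening: -0.0003
```

Run:
```python
from h import *
st()
cv2.imwrite('pics/z_scene.png',bot.read_camera('scene'))
cv2.imwrite('pics/z_side.png',bot.read_camera('side'))
```

```text
t31.18 tcp [ 0.5544 -0.037   0.3756] x [ 0.004 -0.    -1.   ] y [0.135 0.991 0.   ] F [-1.2  0.1  0.2] op -0.0003 j [-0.21  0.08  1.74  0.    1.32 -1.64]
```

View pics/z_side.png

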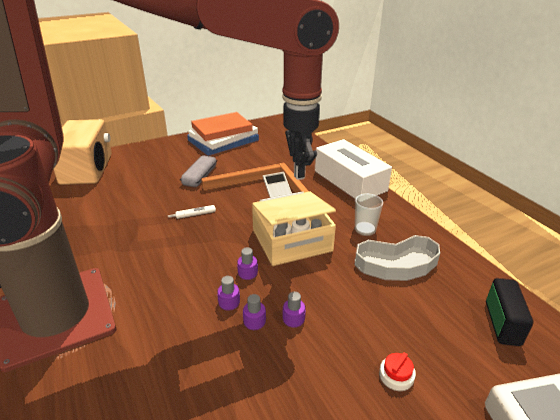

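Call:
carry_out([
  [[0, -1.5, 0, 0, 0, 0], [0, -2, 0, 0, 0, 0], [3, -2, 0, 0, 0, 0], [6, -2, 0, 0, 0, 0], [9, -2, 0, 0, 0, 0], [10.5, -2, 0, 0, 0, 0], [11, -2, 0, 0, 0, 0], [11, -2, 0, 0, 0, 0]],
])

```text
t: 32.28
tcp_pos: [0.5526, -0.0568, 0.2662]
ee_rot: [0.707, 0.048, 0.704, -0.048]
force: [0.0, 0.3, -0.0]
opening: 0.0002
```

Run:
```python
from h import *
st()
crop(bot.read_camera('side'),220,140,160,140,5,'pics/aa_side.png')
```

```text
t32.27 tcp [ 0.5526 -0.0568  0.2662] x [ 0.005 -0.    -1.   ] y [0.134 0.991 0.   ] F [ 0.   0.3 -0. ] op 0.0002 j [-0.24  0.2   1.83  0.    1.11 -1.68]
```

View pics/aa_side.png

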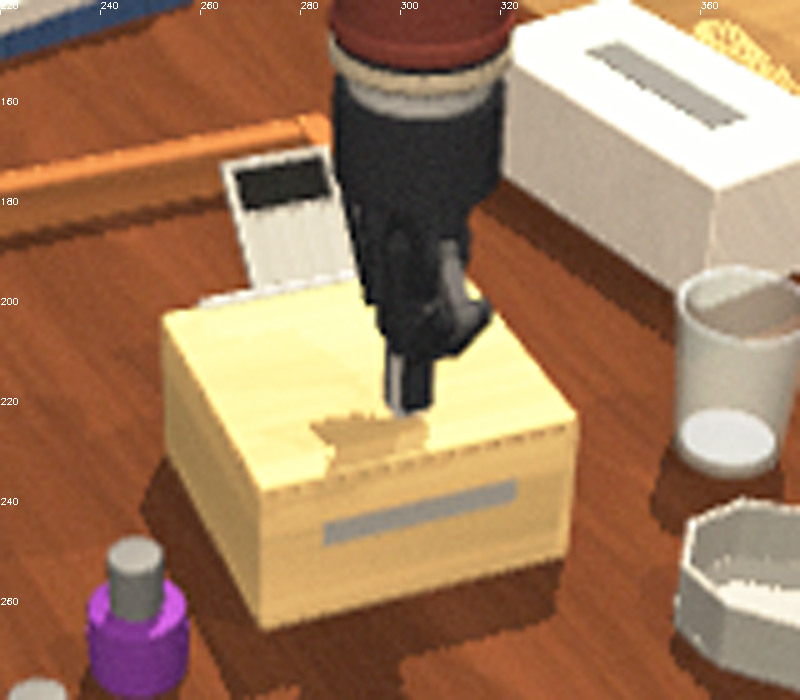

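Call:
carry_out([
  [[0.4, 0, 0, 0, 0, 0], [0.7, 0, 0, 0, 0, 0], [0.8, 0, 0, 0, 0, 0]],
])

```text
t: 32.7
tcp_pos: [0.553, -0.0568, 0.2593]
ee_rot: [0.708, 0.047, 0.703, -0.048]
force: [-2.9, 0.0, 8.0]
opening: -0.0001
```

Run:
```python
from h import *
st()
```

```text
t32.70 tcp [ 0.553  -0.0568  0.2593] x [ 0.006 -0.001 -1.   ] y [0.134 0.991 0.   ] F [-2.9  0.   8. ] op -0.0001 j [-0.24  0.21  1.83  0.    1.1  -1.68]
```

Call:
carry_out([
  [[-5, -1, 0, 0, 0, 0], [-10, -6, 0, 0, 0, 0], [-15, -12, 0, 0, 0, 0], [-15, -14, 0, 0, 0, 0], [-15, -14, 0, 0, 0, 0]],
], jaw=1)

```text
t: 33.33
tcp_pos: [0.5332, -0.198, 0.4114]
ee_rot: [0.709, 0.048, 0.702, -0.05]
force: [0.1, 0.0, 0.2]
opening: 0.0853
```

Run:
```python
from h import *
st()
crop(bot.read_camera('scene'),240,150,190,140,4,'pics/bb_scene.png')
crop(bot.read_camera('side'),190,150,160,120,5,'pics/bb_side.png')
```

```text
t33.33 tcp [ 0.5332 -0.198   0.4114] x [ 0.01  -0.003 -1.   ] y [ 0.138  0.99  -0.002] F [0.1 0.  0.2] op 0.0853 j [-0.49  0.08  1.67  0.    1.38 -1.93]
```

View pics/bb_scene.png

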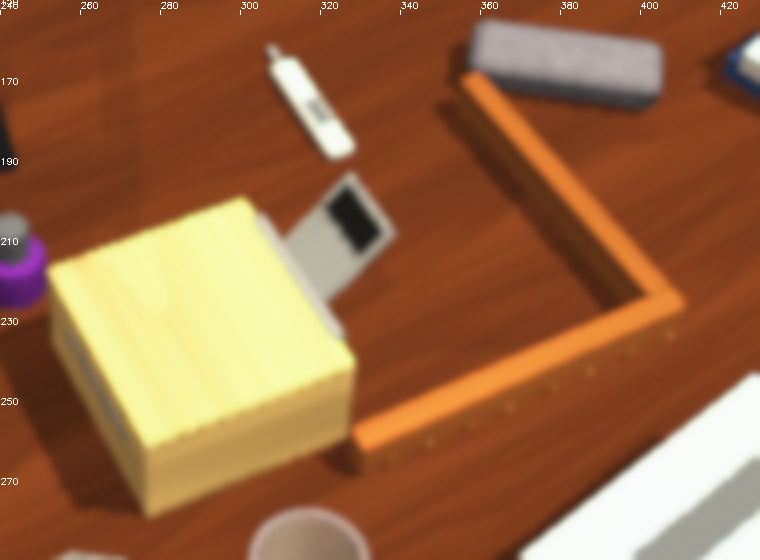

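View pics/bb_side.png

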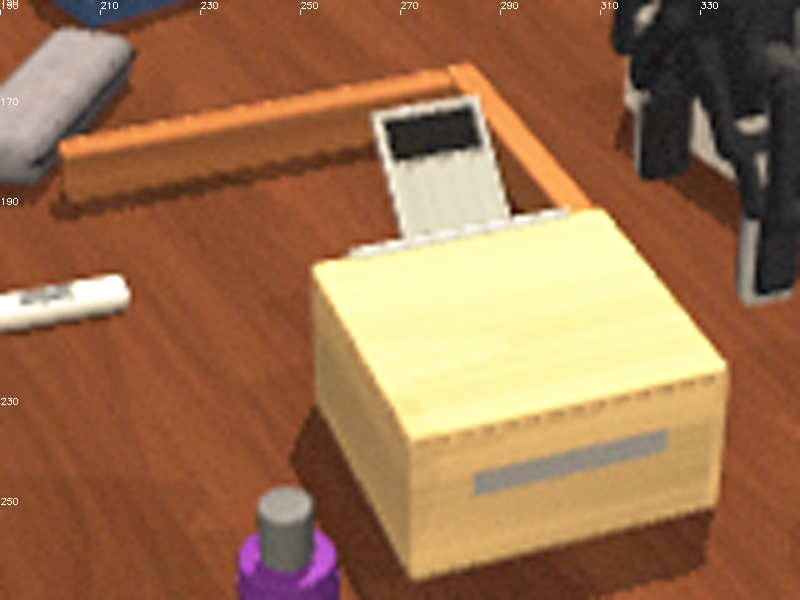

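```bash
python3 - <<'E'
from h import *
S=cam('scene');D=cam('side')
f=lambda c,o,k,p:onz(c,o[0]+p[0]/k,o[1]+p[1]/k,.035)[:2].round(4)
for n,p in [('in',(638,295)),('farend',(352,432)),('leftend',(463,88)),('out',(684,302))]: print('S',n,f(S,(240,150),4,p))
for n,p in [('in',(452,88)),('far_pt',(568,210)),('leftend',(65,157)),('out',(470,65))]: print('D',n,f(D,(190,150),5,p))
# bottom of left rail inner face at table in side
print('D bottom leftend',onz(D,190+68/5,150+205/5,0)[:2].round(4))
E
python3 - <<'E'
import sys; sys.path.insert(0,'.')
from h import *
crop(bot.read_camera('side'),200,155,110,55,7,'pics/cc.png')
E
```

```text
S in [0.6842 0.2896]
S farend [0.6678 0.0483]
S leftend [0.4516 0.3177]
S out [0.7069 0.3126]
D in [0.6795 0.2881]
D far_pt [0.6721 0.1323]
D leftend [0.4375 0.3183]
D out [0.7036 0.3092]
D bottom leftend [0.4371 0.3213]
```

View pics/cc.png

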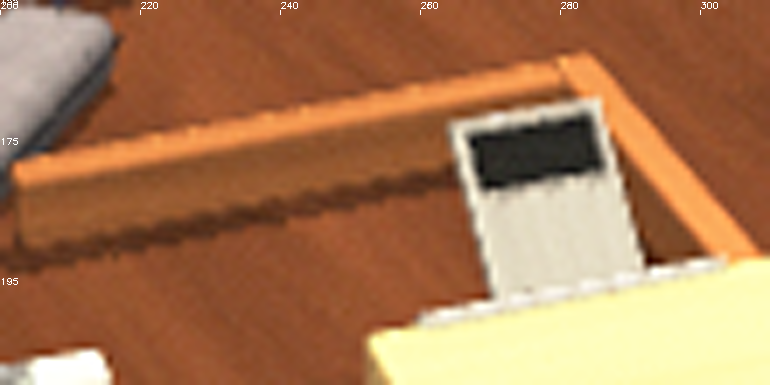

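```bash
cat > ov.py <<'E'
from h import *
def edges(g):
    L=[]
    P=lambda x,y,z:g.pt(x,y,z)
    for z in (0,.035):
        L+=[(P(0,0,z),P(-.25,0,z)),(P(0,0,z),P(0,-.25,z))]
    z=.035
    L+=[(P(.02,.02,z),P(-.25,.02,z)),(P(.02,.02,z),P(.02,-.25,z)),(P(0,-.25,z),P(.02,-.25,z)),(P(-.25,0,z),P(-.25,.02,z))]
    return L
def cedges(c):
    q=[(-.081,-.076),(.081,-.076),(.081,.076),(-.081,.076)];L=[]
    for i in range(4):
        a,b=q[i],q[(i+1)%4]
        L+=[(c.pt(*a,.086),c.pt(*b,.086)),(c.pt(*a,0),c.pt(*b,0)),(c.pt(*a,0),c.pt(*a,.086))]
    return L
def overlay(im,c,sets,x,y,w,h,k,fn):
    o=cv2.resize(im[y:y+h,x:x+w],None,fx=k,fy=k,interpolation=cv2.INTER_CUBIC)
    for L,col in sets:
        for a,b in L:
            p=(proj(c,[a,b])+.5-[x,y])*k
            cv2.line(o,tuple(int(v) for v in p[0]*16),tuple(int(v) for v in p[1]*16),col,1,cv2.LINE_AA,4)
    cv2.imwrite(fn,o)
E
python3 - <<'E'
from ov import *
S=cam('scene');D=cam('side')
si=bot.read_camera('scene');di=bot.read_camera('side')
cv2.imwrite('pics/dd_s.png',si);cv2.imwrite('pics/dd_d.png',di)
g=Case((.683,.289),-.10)
overlay(si,S,[(edges(g),(0,255,0)),(cedges(C0),(255,0,0))],240,150,190,140,4,'pics/ee_s.png')
overlay(di,D,[(edges(g),(0,255,0)),(cedges(C0),(255,0,0))],190,150,160,120,5,'pics/ee_d.png')
E
```

```text
(no output)
```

View pics/ee_s.png

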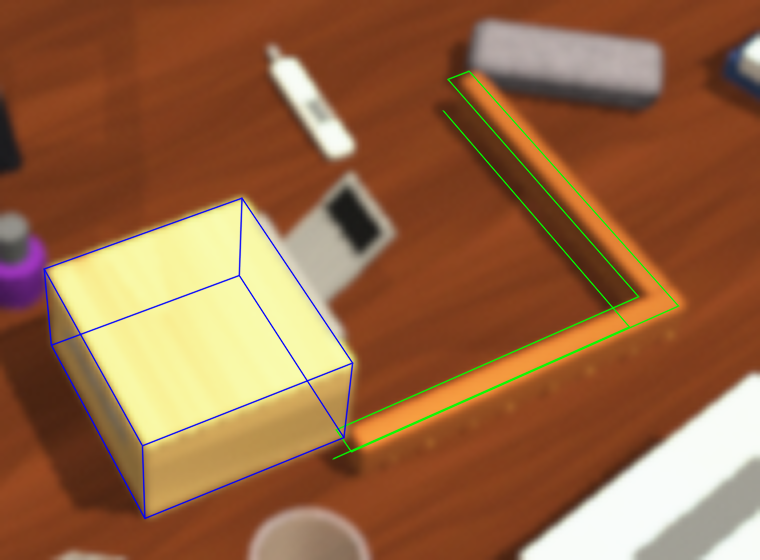

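View pics/ee_d.png

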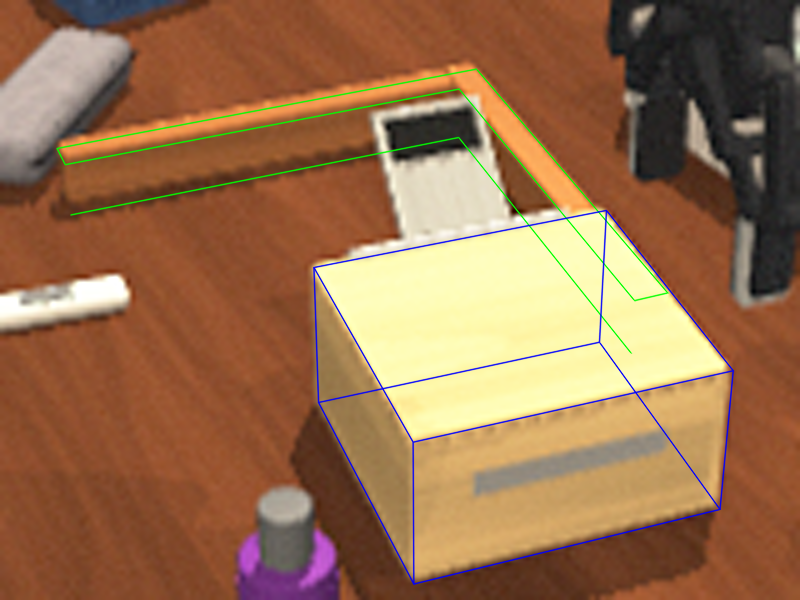

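```bash
cat >> h.py <<'E'
G=Case((.684,.291),-.108)
def push(gx,gy,tipz,tilt=30,L=.160):
    a=np.radians(tilt); x=np.array([0,0,-np.cos(a)])+np.sin(a)*G.y
    t=G.pt(gx,gy,tipz); return t-L*x,x
E
python3 - <<'E'
from h import *
S=cam('scene');D=cam('side')
for p in [(260,290),(246,297),(276,300),(240,318)]: print('kid',onz(S,*p,.038).round(3))
for p in [(357,250),(362,266)]: print('kidD',onz(D,*p,.0).round(3))
st()
for gy,z in [(-.43,.15),(-.43,.03),(-.40,.03)]:
    t,x=push(-.0935,gy,z); print(gy,z,t.round(3),rel(t,G.x,x))
E
```

```text
kid [ 0.654 -0.156  0.038]
kid [ 0.652 -0.196  0.038]
kid [ 0.7   -0.138  0.038]
kid [ 0.694 -0.237  0.038]
kidD [ 0.683 -0.117  0.   ]
kidD [ 0.658 -0.171  0.   ]
t33.58 tcp [ 0.5333 -0.1944  0.4082] x [ 0.005  0.    -1.   ] y [0.133 0.991 0.001] F [-0.2  0.9  0.3] op 0.0855 j [-0.49  0.08  1.68  0.    1.38 -1.93]
-0.43 0.15 [ 0.536 -0.206  0.289] [11.96 -1.12  0.38 86.42 23.89 22.9 ]
-0.43 0.03 [ 0.536 -0.206  0.169] [23.96 -1.14  0.32 86.42 23.89 22.9 ]
-0.4 0.03 [ 0.539 -0.176  0.169] [23.96  1.86  0.25 86.42 23.89 22.9 ]
```

Call:
carry_out([
  [[0, -0.5, 0, 9, 2.5, 2.4], [1, -1.1, 0.4, 18, 5, 4.8], [2, -1.1, 0.4, 27, 7.5, 7.2], [3, -1.1, 0.4, 36, 10, 9.6], [4, -1.1, 0.4, 45, 12.4, 12], [6, -1.1, 0.4, 54, 15, 14.3], [8, -1.1, 0.4, 63, 17.4, 16.7], [10, -1.1, 0.4, 72, 20, 19], [12, -1.1, 0.4, 80, 22, 21], [12, -1.1, 0.4, 86.4, 23.9, 22.9], [12, -1.1, 0.4, 86.4, 23.9, 22.9], [12, -1.1, 0.4, 86.4, 23.9, 22.9]],
], jaw=1)

```text
t: 35.08
tcp_pos: [0.5365, -0.2052, 0.2882]
ee_rot: [0.335, 0.644, 0.579, -0.372]
force: [-0.2, -0.1, -0.2]
opening: 0.0853
```

Run:
```python
from h import *
st()
cv2.imwrite('pics/ff_side.png',bot.read_camera('side'))
for gy,z in [(-.43,.15),(-.43,.03),(-.40,.03)]:
    t,x=push(-.0935,gy,z); print(gy,z,t.round(3),rel(t,G.x,x))
```

```text
t35.08 tcp [ 0.5365 -0.2052  0.2882] x [ 0.053  0.497 -0.866] y [ 0.995 -0.104  0.001] F [-0.2 -0.1 -0.2] op 0.0853 j [-0.63  0.3   1.71  0.45  1.43 -0.65]
-0.43 0.15 [ 0.536 -0.206  0.289] [-0.05 -0.04  0.05  0.17  0.04  0.04]
-0.43 0.03 [ 0.536 -0.206  0.169] [10.35 -0.05  6.04  0.17  0.04  0.04]
-0.4 0.03 [ 0.539 -0.176  0.169] [11.85 -0.04  3.45  0.17  0.04  0.04]
```

View pics/ff_side.png

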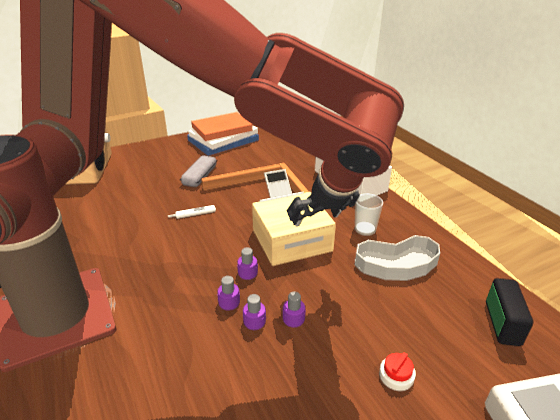

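Call:
carry_out([
  [[4, 0, 2.4, 0.2, 0, 0], [8, 0, 4.7, 0.2, 0, 0], [10.3, 0, 6, 0.2, 0, 0], [10.3, 0, 6, 0.2, 0, 0], [11.4, 0, 4.4, 0.2, 0, 0], [11.4, 0, 4.4, 0.2, 0, 0]],
])

```text
t: 35.88
tcp_pos: [0.5393, -0.1852, 0.1691]
ee_rot: [0.335, 0.644, 0.579, -0.372]
force: [0.2, 0.1, -0.1]
opening: 0.0853
```

Run:
```python
from h import *
st()
crop(bot.read_camera('side'),220,160,180,140,4,'pics/gg_side.png')
for gy in (-.40,-.35,-.30,-.20,-.17):
    t,x=push(-.0935,gy,.03); print(gy,t.round(3),rel(t,G.x,x))
```

```text
t35.88 tcp [ 0.5393 -0.1852  0.1691] x [ 0.054  0.496 -0.867] y [ 0.994 -0.106  0.001] F [ 0.2  0.1 -0.1] op 0.0853 j [-0.6   0.46  1.76  0.49  1.23 -0.73]
-0.4 [ 0.539 -0.176  0.169] [ 0.53 -0.1  -0.8   0.12  0.09 -0.01]
-0.35 [ 0.545 -0.126  0.169] [ 3.02 -0.09 -5.14  0.12  0.09 -0.01]
-0.3 [ 0.55  -0.077  0.169] [ 5.51 -0.08 -9.47  0.12  0.09 -0.01]
-0.2 [0.561 0.023 0.169] [ 1.050e+01 -7.000e-02 -1.814e+01  1.200e-01  9.000e-02 -1.000e-02]
-0.17 [0.564 0.053 0.169] [ 1.200e+01 -6.000e-02 -2.074e+01  1.200e-01  9.000e-02 -1.000e-02]
```

View pics/gg_side.png

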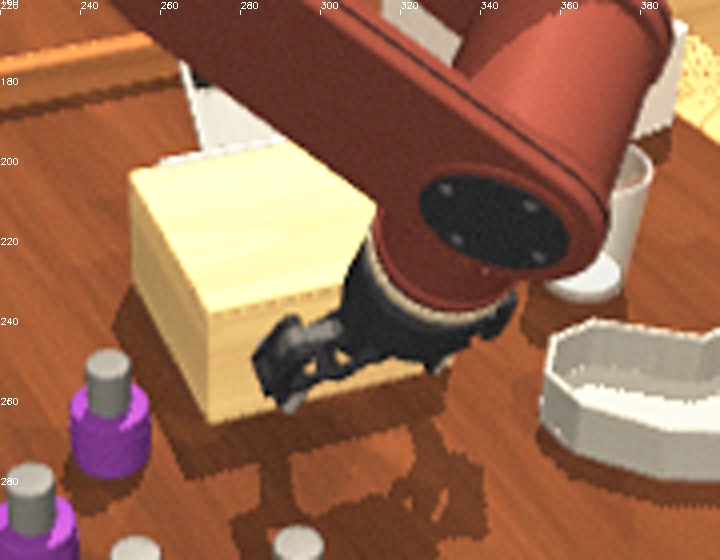

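Call:
carry_out([
  [[0.5, 0, -0.9, 0, 0, 0], [1, 0, -1.7, 0, 0, 0], [1.5, 0, -2.6, 0, 0, 0], [2, 0, -3.5, 0, 0, 0], [2.5, 0, -4.3, 0, 0, 0], [3, 0, -5.2, 0, 0, 0]],
])

```text
t: 36.67
tcp_pos: [0.5459, -0.1259, 0.1694]
ee_rot: [0.336, 0.644, 0.578, -0.372]
force: [-0.8, -5.2, 2.4]
opening: 0.0854
```

Run:
```python
from ov import *
s=st()
d=s['tcp_pos']-G.c; print('g',d@G.x,d@G.y)
overlay(bot.read_camera('scene'),cam('scene'),[(edges(G),(0,255,0))],240,150,190,140,4,'pics/hh_s.png')
crop(bot.read_camera('side'),220,140,180,140,4,'pics/hh_side.png')
```

```text
t36.67 tcp [ 0.5459 -0.1259  0.1694] x [ 0.055  0.495 -0.867] y [ 0.994 -0.106  0.002] F [-0.8 -5.2  2.4] op 0.0854 j [-0.5   0.42  1.81  0.52  1.18 -0.67]
g -0.09238761016737525 -0.4293630934037169
```

View pics/hh_s.png

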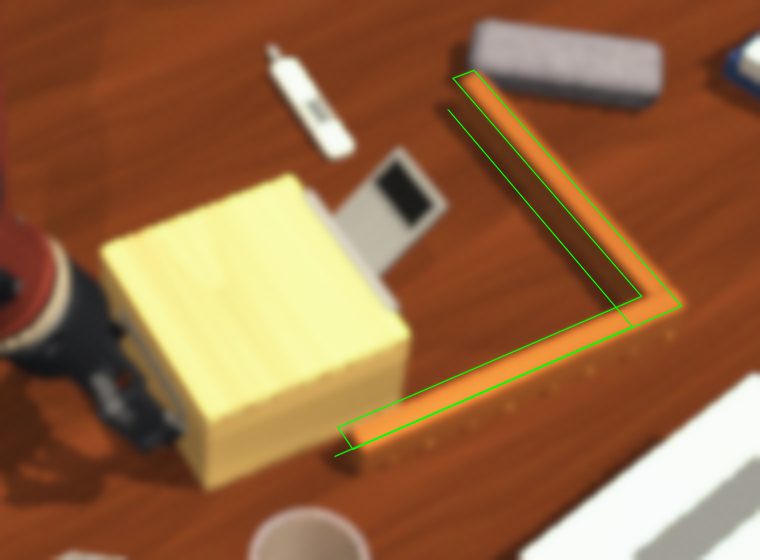

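View pics/hh_side.png

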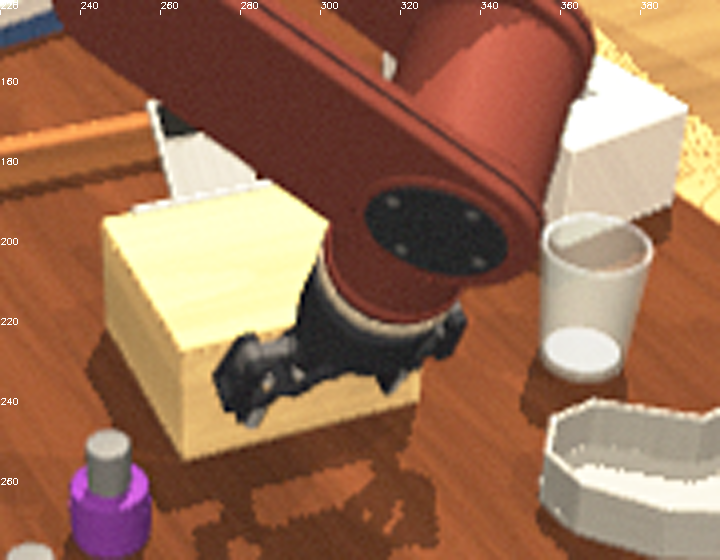

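Call:
carry_out([
  [[0.6, 0, -1, 0, 0, 0], [1.2, 0, -2, 0, 0, 0], [1.8, 0, -3.1, 0, 0, 0], [2.4, 0, -4.1, 0, 0, 0], [3, 0, -5.2, 0, 0, 0], [3.5, 0, -6.1, 0, 0, 0], [4, 0, -6.9, 0, 0, 0], [4.5, 0, -7.8, 0, 0, 0], [5, 0, -8.7, 0, 0, 0]],
])

```text
t: 37.9
tcp_pos: [0.5559, -0.0242, 0.1688]
ee_rot: [0.335, 0.644, 0.579, -0.372]
force: [-0.8, -3.2, -0.9]
opening: 0.0855
```

Run:
```python
from ov import *
s=st()
d=s['tcp_pos']-G.c; print('g',d@G.x,d@G.y)
crop(bot.read_camera('scene'),240,150,190,140,4,'pics/ii_s.png')
```

```text
t37.90 tcp [ 0.5559 -0.0242  0.1688] x [ 0.052  0.497 -0.866] y [ 0.994 -0.105 -0.   ] F [-0.8 -3.2 -0.9] op 0.0855 j [-0.33  0.39  1.85  0.58  1.1  -0.55]
g -0.09341116173148725 -0.3272163297848552
```

View pics/ii_s.png

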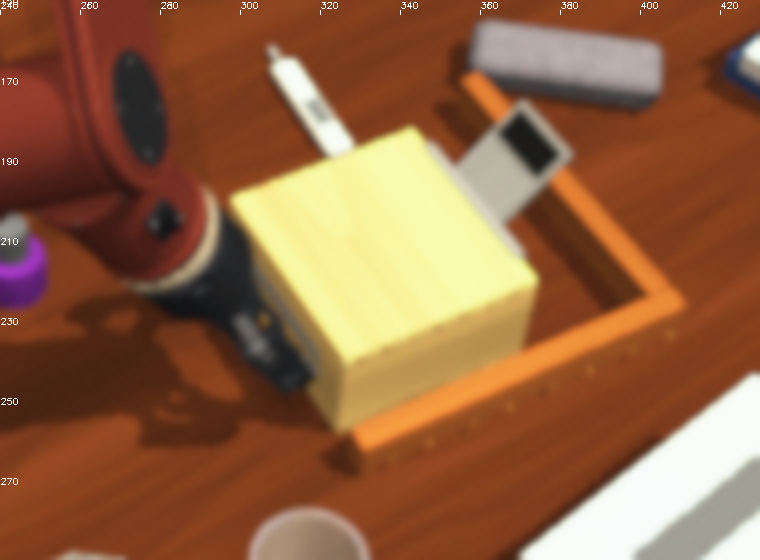

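Call:
carry_out([
  [[0.6, 0, -1, 0, 0, 0], [1.2, 0, -2, 0, 0, 0], [1.8, 0, -3.1, 0, 0, 0], [2.4, 0, -4.1, 0, 0, 0], [2.9, 0, -5, 0, 0, 0], [3.4, 0, -5.9, 0, 0, 0], [3.7, 0, -6.4, 0, 0, 0]],
])

```text
t: 38.83
tcp_pos: [0.5633, 0.0513, 0.1686]
ee_rot: [0.334, 0.643, 0.58, -0.372]
force: [-0.2, -5.5, 1.0]
opening: 0.0855
```

Run:
```python
from ov import *
s=st()
d=s['tcp_pos']-G.c; print('g',d@G.x,d@G.y)
crop(bot.read_camera('scene'),270,140,150,120,5,'pics/jj_s.png')
crop(bot.read_camera('side'),190,130,160,120,5,'pics/jj_d.png')
```

```text
t38.83 tcp [0.5633 0.0513 0.1686] x [ 0.051  0.498 -0.866] y [ 0.995 -0.104 -0.001] F [-0.2 -5.5  1. ] op 0.0855 j [-0.19  0.39  1.86  0.62  1.04 -0.45]
g -0.09412981191481613 -0.25134563925535147
```

View pics/jj_s.png

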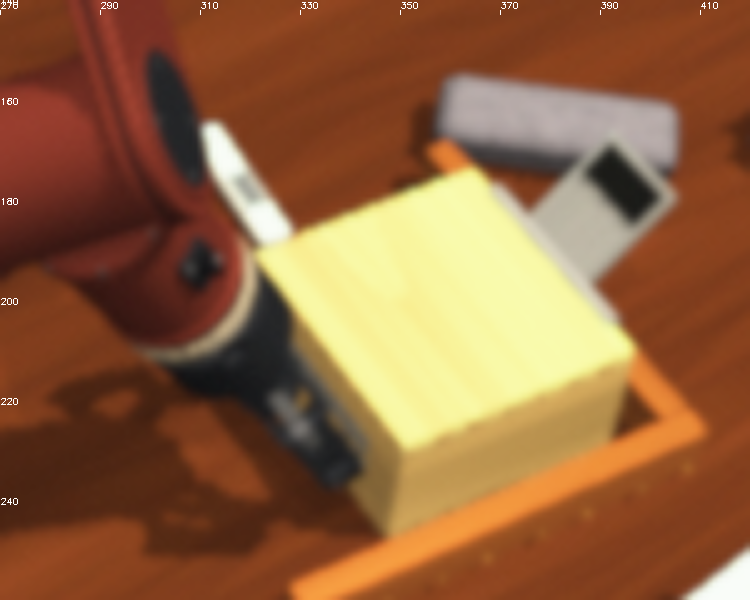

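View pics/jj_d.png

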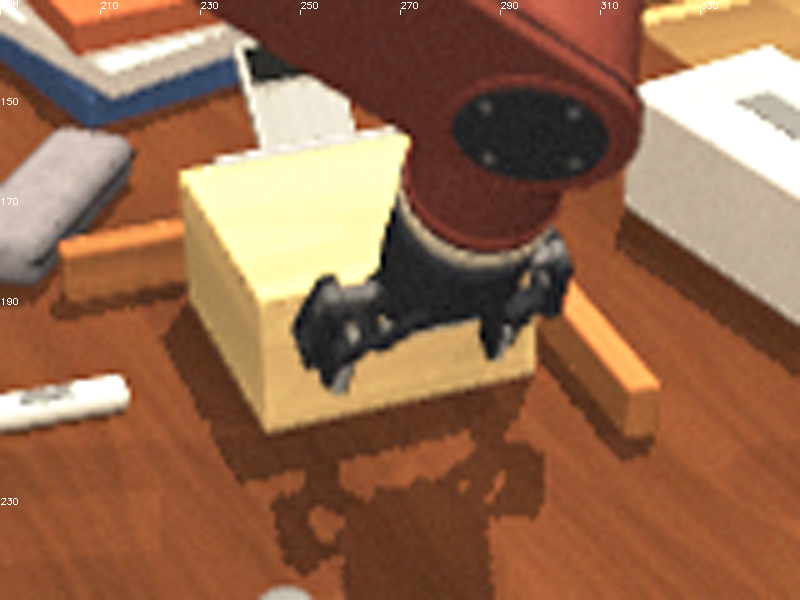

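Call:
carry_out([
  [[0.2, 0, -0.35, 0, 0, 0], [0.4, 0, -0.7, 0, 0, 0], [0.4, 0, -0.7, 0, 0, 0]],
])

```text
t: 39.3
tcp_pos: [0.564, 0.0598, 0.1686]
ee_rot: [0.334, 0.643, 0.581, -0.371]
force: [1.0, -0.6, -0.8]
opening: 0.0857
```

Call:
carry_out([
  [[0.1, 0, -0.2, 0, 0, 0], [0.2, 0, -0.4, 0, 0, 0], [0.2, 0, -0.4, 0, 0, 0]],
])

```text
t: 39.67
tcp_pos: [0.5643, 0.0645, 0.1687]
ee_rot: [0.333, 0.643, 0.581, -0.371]
force: [0.4, -2.7, -1.3]
opening: 0.0855
```

Run:
```python
from ov import *
s=st()
d=s['tcp_pos']-G.c; print('g',d@G.x,d@G.y)
crop(bot.read_camera('scene'),270,140,150,120,5,'pics/kk_s.png')
```

```text
t39.67 tcp [0.5643 0.0645 0.1687] x [ 0.05   0.5   -0.865] y [ 0.995 -0.103 -0.002] F [ 0.4 -2.7 -1.3] op 0.0855 j [-0.17  0.39  1.86  0.62  1.03 -0.43]
g -0.09454331978867521 -0.23809887724413492
```

View pics/kk_s.png

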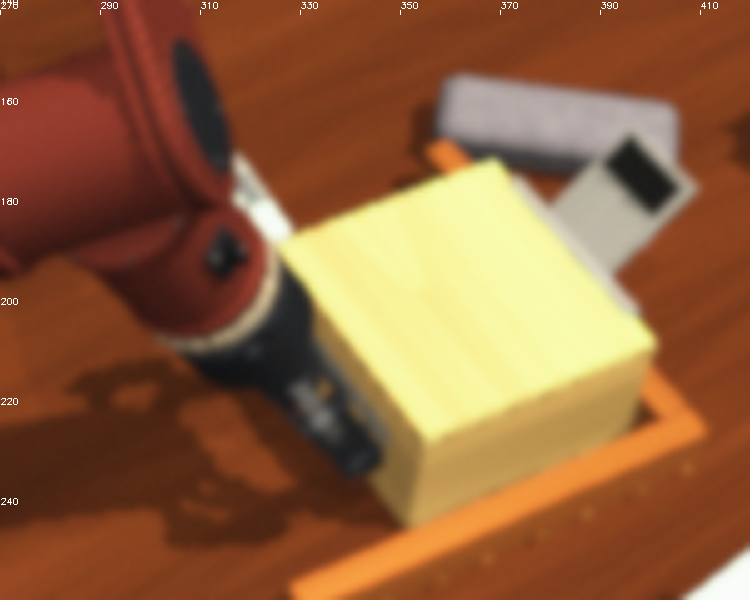

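Call:
carry_out([
  [[0.1, 0, -0.2, 0, 0, 0], [0.2, 0, -0.35, 0, 0, 0], [0.2, 0, -0.35, 0, 0, 0]],
])

```text
t: 40.1
tcp_pos: [0.565, 0.0675, 0.1689]
ee_rot: [0.334, 0.643, 0.58, -0.372]
force: [0.0, -9.6, 0.2]
opening: 0.0851
```

Call:
carry_out([
  [[0.1, 0, -0.2, 0, 0, 0], [0.2, 0, -0.35, 0, 0, 0], [0.2, 0, -0.35, 0, 0, 0]],
])

```text
t: 40.48
tcp_pos: [0.5653, 0.0686, 0.1692]
ee_rot: [0.336, 0.642, 0.58, -0.373]
force: [-9.1, -22.8, 8.3]
opening: 0.0856
```

Call:
carry_out([
  [[-1, 0, 1.8, 0, 0, 0], [-2, 0, 3.6, 0, 0, 0], [-5, 0, 5.5, 0, 0, 0], [-10, 0, 6, 0, 0, 0], [-15, 0, 7, 0, 0, 0], [-19, 0, 8, 0, 0, 0], [-19, 0, 8, 0, 0, 0]],
])

```text
t: 41.35
tcp_pos: [0.5497, -0.0964, 0.2977]
ee_rot: [0.338, 0.643, 0.577, -0.372]
force: [1.3, 0.3, 0.3]
opening: 0.0854
```

Run:
```python
from ov import *
s=st()
crop(bot.read_camera('scene'),270,140,150,120,5,'pics/ll_s.png')
crop(bot.read_camera('side'),190,130,160,120,5,'pics/ll_d.png')
```

```text
t41.35 tcp [ 0.5497 -0.0964  0.2977] x [ 0.056  0.491 -0.869] y [ 0.995 -0.104  0.005] F [1.3 0.3 0.3] op 0.0854 j [-0.45  0.21  1.79  0.5   1.36 -0.51]
```

View pics/ll_s.png

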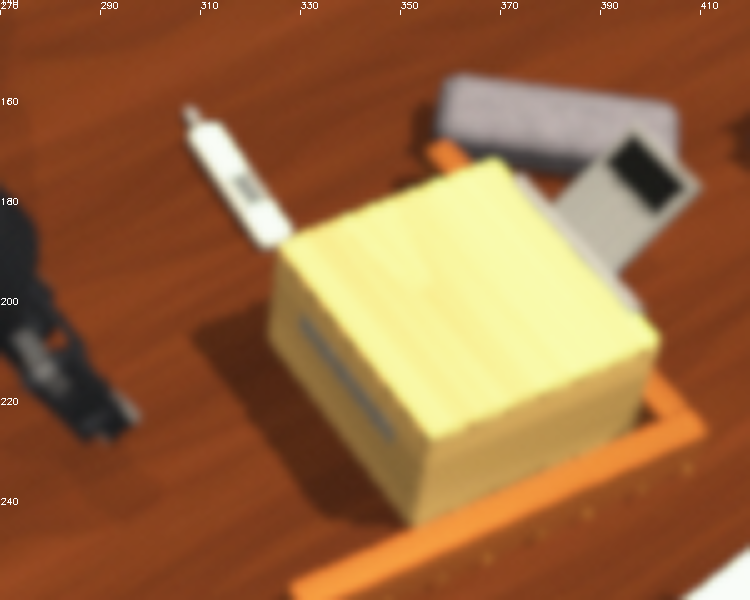

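View pics/ll_d.png

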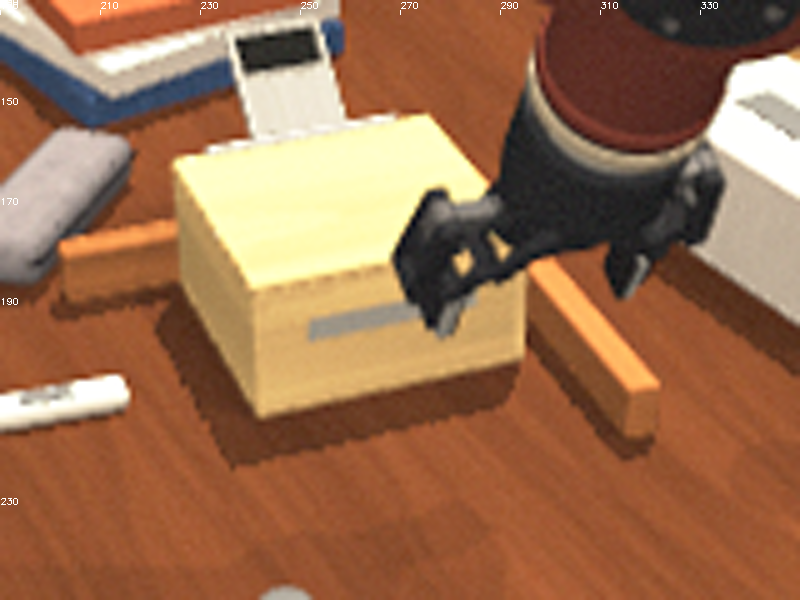

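```bash
cat >> h.py <<'E'
def pushx(gx,gy,tipz,tilt=20,L=.160):
    a=np.radians(tilt); x=np.array([0,0,-np.cos(a)])+np.sin(a)*G.x
    t=G.pt(gx,gy,tipz); return t-L*x,x
E
python3 - <<'E'
from h import *
for gx,z in [(-.215,.2),(-.215,.03),(-.19,.03)]:
    t,x=pushx(gx,-.08,z); print(gx,z,t.round(3),rel(t,G.y,x))
print(rel((.44,-.05,.38)),rel((.43,.1,.38)))
E
```

```text
-0.215 0.2 [0.407 0.241 0.35 ] [ 10.94 -17.48 -30.42 -91.71 -38.95  -7.76]
-0.215 0.03 [0.407 0.241 0.18 ] [ 25.7  -17.47 -21.99 -91.71 -38.95  -7.76]
-0.19 0.03 [0.432 0.238 0.18 ] [ 25.69 -14.97 -21.98 -91.71 -38.95  -7.76]
[ -5.81 -11.25  -7.09   0.     0.     0.  ] [  1.54 -13.78 -19.96   0.     0.     0.  ]
```

Call:
carry_out([
  [[-5.8, -6, -3.5, 0, 0, 0], [-5.8, -11.2, -7, -9, -3.9, -0.8], [-4, -12.5, -12, -18, -7.8, -1.6], [-1, -13.5, -17, -27, -11.7, -2.4], [1.5, -13.8, -20, -37, -15.6, -3.1], [4, -14.5, -23, -46, -19.5, -3.9], [7, -16, -26, -55, -23.4, -4.7], [9, -17, -28, -64, -27.3, -5.5], [10.9, -17.5, -30.4, -73, -31, -6.2], [10.9, -17.5, -30.4, -83, -35, -7], [10.9, -17.5, -30.4, -91.7, -39, -7.8], [10.9, -17.5, -30.4, -91.7, -39, -7.8], [10.9, -17.5, -30.4, -91.7, -39, -7.8], [10.9, -17.5, -30.4, -91.7, -39, -7.8]],
])

```text
t: 43.2
tcp_pos: [0.407, 0.2401, 0.3502]
ee_rot: [0.818, 0.031, 0.573, -0.045]
force: [0.0, -0.3, -0.1]
opening: 0.0853
```

Run:
```python
from h import *
st()
cv2.imwrite('pics/mm_side.png',bot.read_camera('side'))
cv2.imwrite('pics/mm_w.png',bot.read_camera('wrist'))
for gx,z in [(-.215,.2),(-.215,.03),(-.19,.03)]:
    t,x=pushx(gx,-.08,z); print(gx,z,t.round(3),rel(t,G.y,x))
```

```text
t43.20 tcp [0.407  0.2401 0.3502] x [ 0.339 -0.038 -0.94 ] y [ 0.11   0.994 -0.   ] F [ 0.  -0.3 -0.1] op 0.0853 j [ 0.43 -0.21  2.08 -0.21  0.98 -0.94]
-0.215 0.2 [0.407 0.241 0.35 ] [ 0.01  0.05 -0.   -0.08 -0.03  0.06]
-0.215 0.03 [0.407 0.241 0.18 ] [15.99  0.06 -5.81 -0.08 -0.03  0.06]
-0.19 0.03 [0.432 0.238 0.18 ] [16.84  0.06 -3.46 -0.08 -0.03  0.06]
```

View pics/mm_side.png

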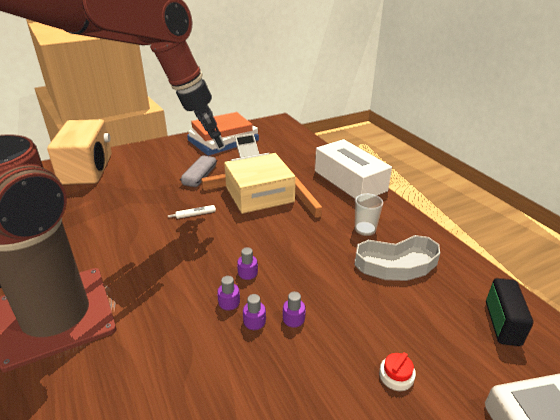

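View pics/mm_w.png

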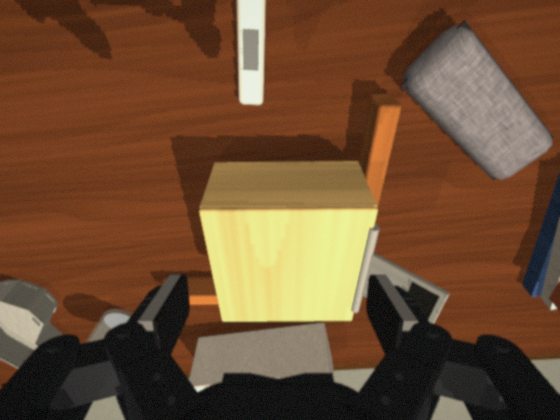

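Call:
carry_out([
  [[5, 0, -1.8, 0, 0, 0], [10, 0, -3.6, 0, 0, 0], [14, 0, -5.1, 0, 0, 0], [16, 0, -5.8, 0, 0, 0], [16, 0, -5.8, 0, 0, 0], [16.5, 0, -4.4, 0, 0, 0], [16.5, 0, -4.4, 0, 0, 0]],
])

```text
t: 44.18
tcp_pos: [0.4245, 0.2387, 0.1826]
ee_rot: [0.819, 0.032, 0.571, -0.045]
force: [-0.7, -0.5, 0.9]
opening: 0.0852
```

Run:
```python
from h import *
s=st()
crop(bot.read_camera('side'),170,110,180,130,4,'pics/nn_side.png')
for gx in (-.19,-.18,-.17):
    t,x=pushx(gx,-.08,.03); print(gx,t.round(3),rel(t,G.y,x))
```

```text
t44.17 tcp [0.4245 0.2387 0.1826] x [ 0.344 -0.036 -0.938] y [0.11  0.994 0.002] F [-0.7 -0.5  0.9] op 0.0852 j [ 0.41  0.11  2.15 -0.31  0.6  -0.83]
-0.19 [0.432 0.238 0.18 ] [ 0.46  0.02  0.72 -0.17  0.15 -0.02]
-0.18 [0.442 0.237 0.18 ] [ 0.8   0.03  1.66 -0.17  0.15 -0.02]
-0.17 [0.452 0.236 0.18 ] [ 1.15  0.03  2.6  -0.17  0.15 -0.02]
```

View pics/nn_side.png

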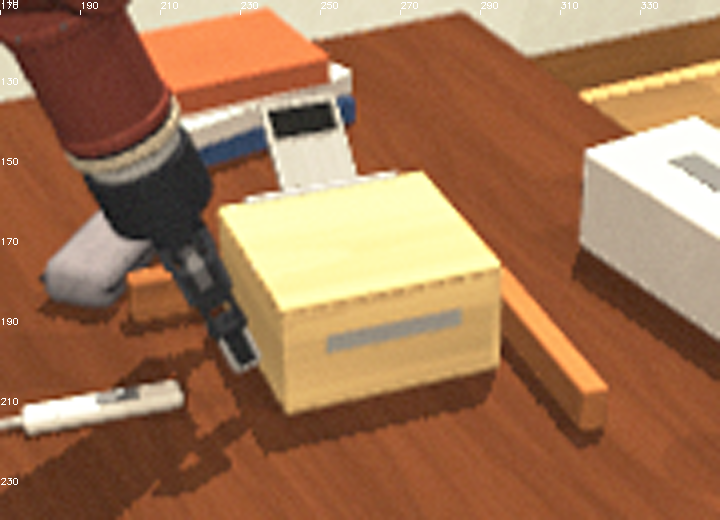

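Call:
carry_out([
  [[0.35, 0, 0.8, 0, 0, 0], [0.65, 0, 1.5, 0, 0, 0], [0.8, 0, 1.8, 0, 0, 0], [0.8, 0, 1.8, 0, 0, 0]],
])

```text
t: 44.72
tcp_pos: [0.4436, 0.2364, 0.1809]
ee_rot: [0.819, 0.032, 0.572, -0.045]
force: [-0.8, 0.2, 0.8]
opening: 0.0852
```

Run:
```python
from h import *
s=st()
crop(bot.read_camera('scene'),270,140,150,120,5,'pics/oo_s.png')
```

```text
t44.73 tcp [0.4436 0.2364 0.1809] x [ 0.343 -0.037 -0.939] y [0.111 0.994 0.002] F [-0.8  0.2  0.8] op 0.0852 j [ 0.38  0.15  2.11 -0.29  0.59 -0.85]
```

View pics/oo_s.png

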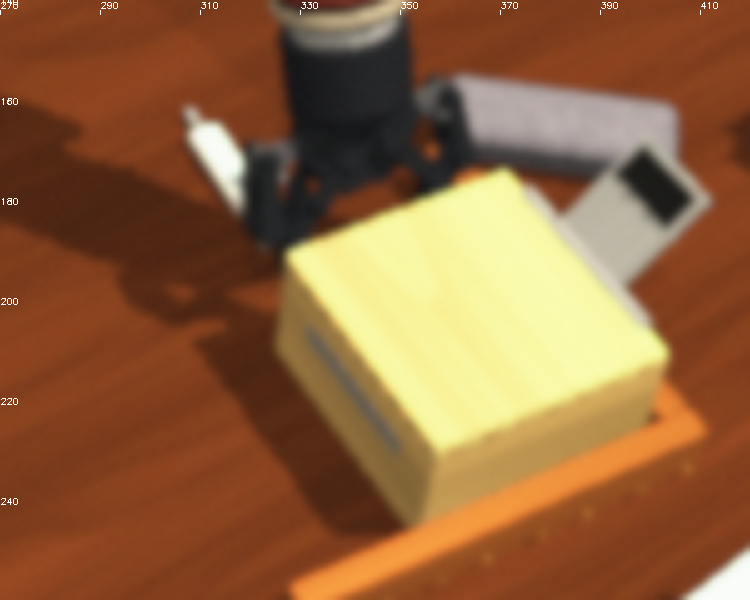

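Moved about 9 mm. Continue in small steps until the force rises.

Call:
carry_out([
  [[0.1, 0, 0.3, 0, 0, 0], [0.17, 0, 0.5, 0, 0, 0], [0.17, 0, 0.5, 0, 0, 0]],
])

```text
t: 45.15
tcp_pos: [0.4487, 0.2357, 0.1808]
ee_rot: [0.819, 0.032, 0.572, -0.045]
force: [-2.7, 0.7, 0.6]
opening: 0.0853
```

Call:
carry_out([
  [[0.07, 0, 0.2, 0, 0, 0], [0.1, 0, 0.3, 0, 0, 0], [0.1, 0, 0.3, 0, 0, 0]],
])

```text
t: 45.52
tcp_pos: [0.4516, 0.2354, 0.1807]
ee_rot: [0.818, 0.032, 0.572, -0.045]
force: [-5.8, 0.7, 2.6]
opening: 0.0856
```

Call:
carry_out([
  [[0.07, 0, 0.2, 0, 0, 0], [0.1, 0, 0.3, 0, 0, 0], [0.1, 0, 0.3, 0, 0, 0]],
])

```text
t: 45.9
tcp_pos: [0.4527, 0.2352, 0.18]
ee_rot: [0.817, 0.031, 0.574, -0.045]
force: [-18.6, 1.2, 11.4]
opening: 0.0853
```

Call:
carry_out([
  [[-0.7, 0, -2, 0, 0, 0], [-1.2, 0, -3.5, 0, 0, 0], [-6, 0, -3, 0, 0, 0], [-12, 0, -2, 0, 0, 0], [-18, 0, -1, 0, 0, 0], [-22, 0, 0, 0, 0, 0], [-22, 0, 0, 0, 0, 0]],
])

```text
t: 46.78
tcp_pos: [0.3795, 0.2442, 0.392]
ee_rot: [0.82, 0.033, 0.57, -0.044]
force: [-0.3, -0.4, 0.4]
opening: 0.0854
```

Run:
```python
from ov import *
s=st()
crop(bot.read_camera('scene'),280,140,140,110,5,'pics/pp_s.png')
crop(bot.read_camera('side'),190,130,150,115,5,'pics/pp_d.png')
cv2.imwrite('pics/pp_w.png',bot.read_camera('wrist'))
```

```text
t46.77 tcp [0.3795 0.2442 0.392 ] x [ 0.346 -0.034 -0.938] y [0.11  0.994 0.005] F [-0.3 -0.4  0.4] op 0.0854 j [ 0.46 -0.31  2.08 -0.21  1.07 -0.92]
```

View pics/pp_s.png

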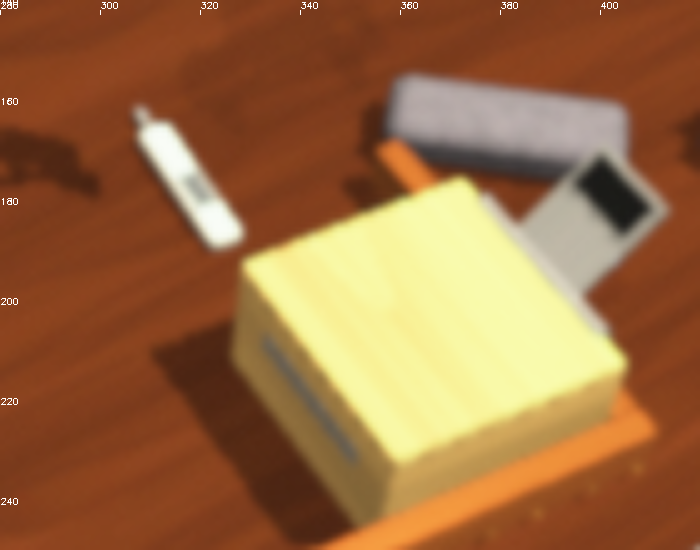

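View pics/pp_d.png

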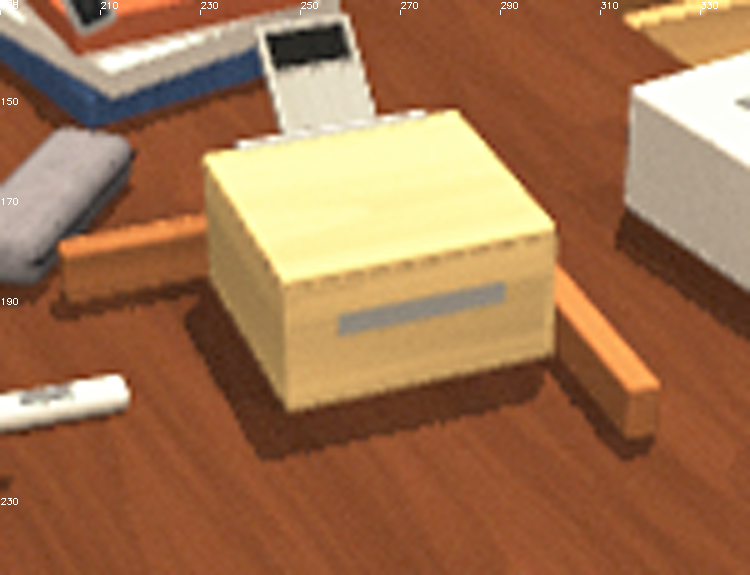

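View pics/pp_w.png

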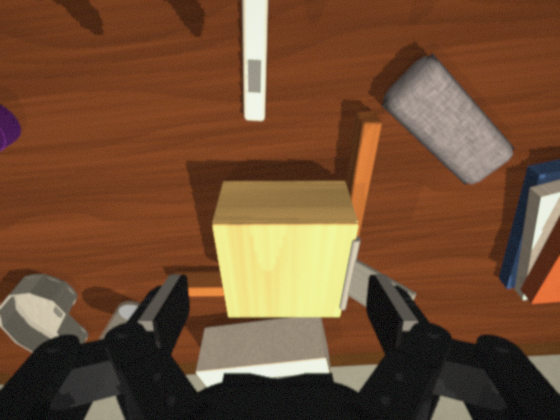

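Run:
```python
from h import *
S=cam('scene');D=cam('side')
L=np.array([[-.081,.076],[-.081,-.076],[.081,-.076],[.081,.076]])
for c,o,pts in [(S,(280,140),[(245,262),(398,462),(627,362),(463,178)]),(D,(190,130),[(204,158),(284,283),(553,225),(458,112)])]:
    Q=np.array([onz(c,o[0]+p[0]/5,o[1]+p[1]/5,.086)[:2] for p in pts])
    m=Q.mean(0);q=Q-m; yaw=np.arctan2((L[:,0]*q[:,1]-L[:,1]*q[:,0]).sum(),(L*q).sum())
    C=Case(m,yaw); print(m.round(4),yaw.round(4),'corner',C.pt(.081,.076,0).round(4), Q.round(4).tolist())
```

```text
[0.6007 0.2284] 1.4631 corner [0.5339 0.3171 0.    ] [[0.5122, 0.1629], [0.6738, 0.144], [0.6885, 0.2945], [0.5283, 0.3122]]
[0.5957 0.2242] -0.0981 corner [0.6837 0.2919 0.    ] [[0.5235, 0.3058], [0.5076, 0.1567], [0.6674, 0.1445], [0.6843, 0.2899]]
```

Run:
```python
from h import *
for gy,z in [(-.21,.2),(-.21,.03),(-.17,.03)]:
    t,x=push(-.083,gy,z); print(gy,z,t.round(3),rel(t,G.x,x))
print(rel((.40,.1,.40)),rel((.48,-.03,.40)))
```

```text
-0.21 0.2 [0.57  0.012 0.339] [ 11.81 -20.9   18.74  91.83  38.98   8.27]
-0.21 0.03 [0.57  0.012 0.169] [ 27.81 -20.88  12.99  91.83  38.98   8.27]
-0.17 0.03 [0.575 0.051 0.169] [ 27.8  -16.88  12.98  91.83  38.98   8.27]
[ -0.04 -14.01   3.99   0.     0.     0.  ] [  3.16 -26.04  12.82   0.     0.     0.  ]
```

Call:
carry_out([
  [[0, -6, 1.5, 9, 3.9, 0.8], [0, -12, 3.5, 18, 7.8, 1.6], [1, -18, 7, 27, 11.7, 2.5], [2.5, -23, 11, 37, 15.6, 3.3], [4, -26, 14, 46, 19.5, 4.1], [6, -25, 16, 55, 23.4, 5], [8, -24, 17.5, 64, 27.3, 5.8], [10, -22, 18.7, 73, 31, 6.6], [11.8, -20.9, 18.7, 83, 35, 7.4], [11.8, -20.9, 18.7, 91.8, 39, 8.3], [11.8, -20.9, 18.7, 91.8, 39, 8.3], [11.8, -20.9, 18.7, 91.8, 39, 8.3], [11.8, -20.9, 18.7, 91.8, 39, 8.3]],
])

```text
t: 48.55
tcp_pos: [0.5698, 0.0116, 0.3386]
ee_rot: [0.335, 0.644, 0.579, -0.372]
force: [-0.5, 0.1, 0.3]
opening: 0.0852
```

Run:
```python
from h import *
st()
cv2.imwrite('pics/qq.png',bot.read_camera('wrist'))
for gy,z in [(-.21,.03),(-.175,.03)]:
    t,x=push(-.083,gy,z); print(gy,z,t.round(3),rel(t,G.x,x))
```

```text
t48.55 tcp [0.5698 0.0116 0.3386] x [ 0.054  0.497 -0.866] y [ 0.994 -0.106  0.001] F [-0.5  0.1  0.3] op 0.0852 j [-0.26  0.16  1.77  0.53  1.34 -0.31]
-0.21 0.03 [0.57  0.012 0.169] [14.74  0.02  8.51  0.12  0.02 -0.02]
-0.175 0.03 [0.574 0.046 0.169] [16.49  0.03  5.47  0.12  0.02 -0.02]
```

View pics/qq.png

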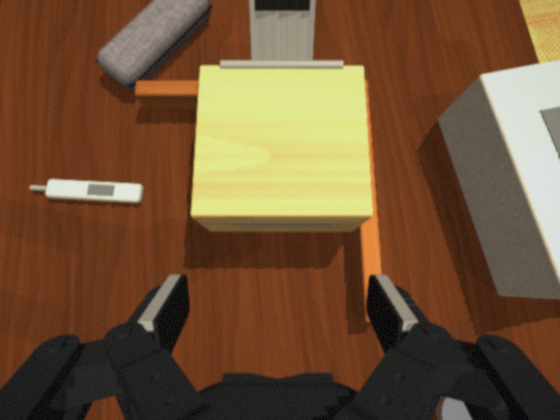

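Call:
carry_out([
  [[5, -0.7, 2.9, 0, 0, 0], [10, -0.7, 5.8, 0, 0, 0], [13, -0.7, 7.5, 0, 0, 0], [14.7, -0.7, 8.5, 0, 0, 0], [14.7, -0.7, 8.5, 0, 0, 0], [15.7, -0.7, 6.8, 0, 0, 0], [16.5, -0.7, 5.4, 0, 0, 0], [16.8, -0.7, 4.9, 0, 0, 0]],
])

```text
t: 49.6
tcp_pos: [0.5679, 0.0554, 0.1699]
ee_rot: [0.336, 0.644, 0.579, -0.371]
force: [-0.4, 0.2, 0.2]
opening: 0.0858
```

Call:
carry_out([
  [[0.2, 0, -0.3, 0, 0, 0], [0.2, 0, -0.4, 0, 0, 0], [0.2, 0, -0.4, 0, 0, 0]],
])

```text
t: 49.98
tcp_pos: [0.5684, 0.0596, 0.1703]
ee_rot: [0.336, 0.644, 0.579, -0.371]
force: [-0.8, -0.5, -0.3]
opening: 0.0859
```

Call:
carry_out([
  [[0.2, 0, -0.3, 0, 0, 0], [0.2, 0, -0.4, 0, 0, 0], [0.2, 0, -0.4, 0, 0, 0]],
])

```text
t: 50.35
tcp_pos: [0.5689, 0.0641, 0.1705]
ee_rot: [0.336, 0.644, 0.579, -0.371]
force: [-0.6, -0.4, -0.0]
opening: 0.0856
```

Call:
carry_out([
  [[0.1, 0, -0.2, 0, 0, 0], [0.15, 0, -0.3, 0, 0, 0], [0.15, 0, -0.3, 0, 0, 0]],
])

```text
t: 50.72
tcp_pos: [0.5693, 0.0669, 0.1707]
ee_rot: [0.336, 0.644, 0.578, -0.371]
force: [-0.5, -5.1, -0.8]
opening: 0.0853
```

Call:
carry_out([
  [[0.1, 0, -0.2, 0, 0, 0], [0.15, 0, -0.3, 0, 0, 0], [0.15, 0, -0.3, 0, 0, 0]],
])

```text
t: 51.1
tcp_pos: [0.57, 0.068, 0.1711]
ee_rot: [0.338, 0.643, 0.578, -0.372]
force: [-2.7, -17.2, 2.7]
opening: 0.0855
```

Call:
carry_out([
  [[-1, 0, 1.8, 0, 0, 0], [-2, 0, 3.6, 0, 0, 0], [-6, 0, 5, 0, 0, 0], [-11, 0, 5.5, 0, 0, 0], [-16, 0, 6, 0, 0, 0], [-21, 0, 6.5, 0, 0, 0], [-21, 0, 6.5, 0, 0, 0]],
])

```text
t: 51.98
tcp_pos: [0.5536, -0.094, 0.3256]
ee_rot: [0.341, 0.645, 0.575, -0.371]
force: [0.5, -0.1, 0.2]
opening: 0.0855
```

Run:
```python
from h import *
st()
crop(bot.read_camera('scene'),280,140,140,110,5,'pics/rr_s.png')
crop(bot.read_camera('side'),190,130,150,115,5,'pics/rr_d.png')
for gx,gy,z in [(-.215,-.08,.2),(-.19,-.08,.03)]:
    t,x=pushx(gx,gy,z); print(gx,z,t.round(3),rel(t,G.y,x))
print(rel((.46,-.03,.38)),rel((.41,.1,.38)))
```

```text
t51.98 tcp [ 0.5536 -0.094   0.3256] x [ 0.064  0.489 -0.87 ] y [ 0.994 -0.107  0.013] F [ 0.5 -0.1  0.2] op 0.0855 j [-0.45  0.18  1.77  0.5   1.39 -0.48]
-0.215 0.2 [0.407 0.241 0.35 ] [ 13.   -17.9  -28.88 -91.8  -38.55  -8.06]
-0.19 0.03 [0.432 0.238 0.18 ] [ 27.78 -15.5  -20.46 -91.8  -38.55  -8.06]
[-2.58 -9.79 -7.43  0.    0.    0.  ] [  3.53 -16.13 -18.23   0.     0.     0.  ]
```

View pics/rr_s.png

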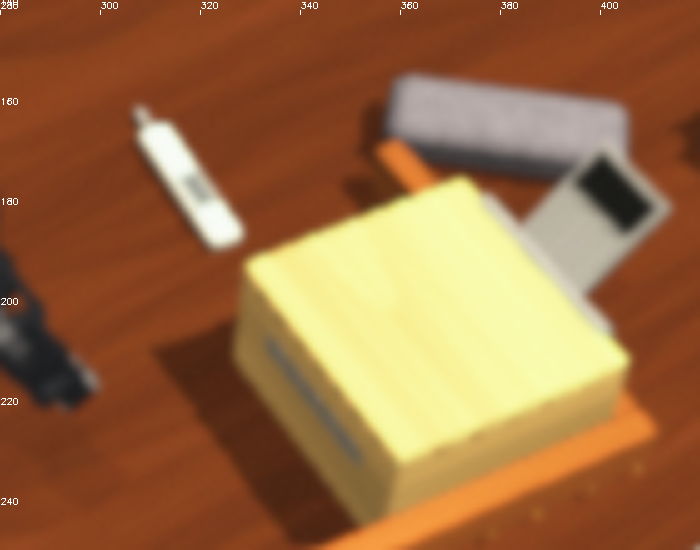

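View pics/rr_d.png

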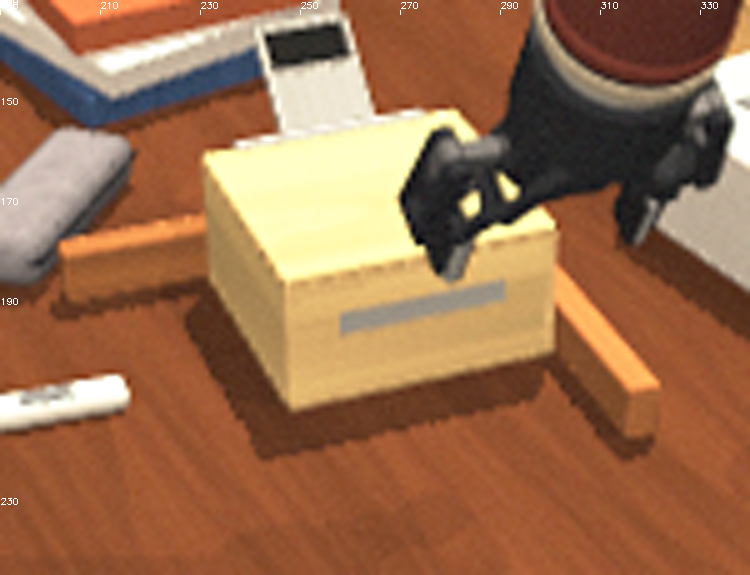

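Call:
carry_out([
  [[-2.5, -6, -4, 0, 0, 0], [-2.5, -9.8, -7.4, -9, -3.9, -0.8], [-1, -12, -11, -18, -7.7, -1.6], [1.5, -14.5, -15, -27, -11.6, -2.4], [3.5, -16.1, -18.2, -37, -15.4, -3.2], [6, -16.5, -21.5, -46, -19.3, -4], [9, -17, -24.5, -55, -23, -4.8], [11, -17.5, -27, -64, -27, -5.6], [13, -17.9, -28.9, -73, -31, -6.4], [13, -17.9, -28.9, -83, -35, -7.2], [13, -17.9, -28.9, -91.8, -38.5, -8.1], [13, -17.9, -28.9, -91.8, -38.5, -8.1], [13, -17.9, -28.9, -91.8, -38.5, -8.1]],
])

```text
t: 53.7
tcp_pos: [0.4067, 0.2409, 0.3493]
ee_rot: [0.817, 0.032, 0.574, -0.045]
force: [-0.6, -0.3, 0.7]
opening: 0.0854
```

Run:
```python
from h import *
st()
for gx,z in [(-.215,.2),(-.215,.03),(-.185,.03)]:
    t,x=pushx(gx,-.08,z); print(gx,z,t.round(3),rel(t,G.y,x))
```

```text
t53.70 tcp [0.4067 0.2409 0.3493] x [ 0.336 -0.037 -0.941] y [0.11  0.994 0.001] F [-0.6 -0.3  0.7] op 0.0854 j [ 0.43 -0.21  2.08 -0.21  0.98 -0.94]
-0.215 0.2 [0.407 0.241 0.35 ] [-0.08 -0.03  0.09 -0.11 -0.22  0.01]
-0.215 0.03 [0.407 0.241 0.18 ] [ 1.592e+01 -3.000e-02 -5.660e+00 -1.100e-01 -2.200e-01  1.000e-02]
-0.185 0.03 [0.437 0.237 0.18 ] [ 1.694e+01 -3.000e-02 -2.840e+00 -1.100e-01 -2.200e-01  1.000e-02]
```

Call:
carry_out([
  [[5, 0, -1.8, 0, 0, 0], [10, 0, -3.6, 0, 0, 0], [14, 0, -5, 0, 0, 0], [15.9, 0, -5.7, 0, 0, 0], [15.9, 0, -5.7, 0, 0, 0], [16.4, 0, -4.2, 0, 0, 0], [16.9, 0, -2.8, 0, 0, 0], [17.2, 0, -2.2, 0, 0, 0]],
])

```text
t: 54.7
tcp_pos: [0.4462, 0.2369, 0.1817]
ee_rot: [0.818, 0.033, 0.573, -0.045]
force: [-0.1, -0.9, 0.3]
opening: 0.0856
```

Call:
carry_out([
  [[0.1, 0, 0.3, 0, 0, 0], [0.2, 0, 0.5, 0, 0, 0], [0.2, 0, 0.5, 0, 0, 0]],
])

```text
t: 55.08
tcp_pos: [0.4514, 0.2363, 0.1814]
ee_rot: [0.818, 0.033, 0.573, -0.045]
force: [0.6, -0.4, -0.2]
opening: 0.0854
```

Call:
carry_out([
  [[0.1, 0, 0.2, 0, 0, 0], [0.1, 0, 0.3, 0, 0, 0], [0.1, 0, 0.3, 0, 0, 0]],
])

```text
t: 55.45
tcp_pos: [0.4531, 0.2362, 0.1809]
ee_rot: [0.817, 0.032, 0.574, -0.045]
force: [-9.0, -0.1, 5.2]
opening: 0.0854
```

Call:
carry_out([
  [[0, 0, 0.15, 0, 0, 0], [0, 0, 0.15, 0, 0, 0]],
])

```text
t: 55.7
tcp_pos: [0.4534, 0.2363, 0.1809]
ee_rot: [0.816, 0.032, 0.575, -0.045]
force: [-6.4, 0.9, 4.4]
opening: 0.0852
```

Call:
carry_out([
  [[-0.7, 0, -2, 0, 0, 0], [-1.2, 0, -3.5, 0, 0, 0], [-6, 0, -3, 0, 0, 0], [-12, 0, -2, 0, 0, 0], [-18, 0, -1, 0, 0, 0], [-22, 0, 0, 0, 0, 0], [-26, -10, 0, 0, 0, 0], [-26, -20, 0, 0, 0, 0], [-26, -25, 0, 0, 0, 0], [-26, -25, 0, 0, 0, 0]],
])

```text
t: 56.95
tcp_pos: [0.3389, 0.0014, 0.4257]
ee_rot: [0.817, 0.031, 0.574, -0.044]
force: [1.1, -0.6, 0.0]
opening: 0.0852
```

Run:
```python
from ov import *
st()
s=bot.read_camera('scene');d=bot.read_camera('side')
cv2.imwrite('pics/ss_s.png',s);crop(s,290,150,125,100,6,'pics/ss_sc.png')
crop(d,190,130,150,115,5,'pics/ss_d.png')
```

```text
t56.95 tcp [0.3389 0.0014 0.4257] x [ 0.336 -0.037 -0.941] y [ 0.107  0.994 -0.001] F [ 1.1 -0.6  0. ] op 0.0852 j [-0.25 -0.73  2.28  0.05  1.25 -1.73]
```

View pics/ss_s.png

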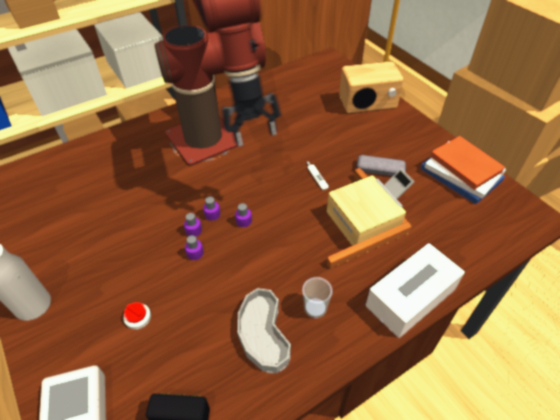

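View pics/ss_sc.png

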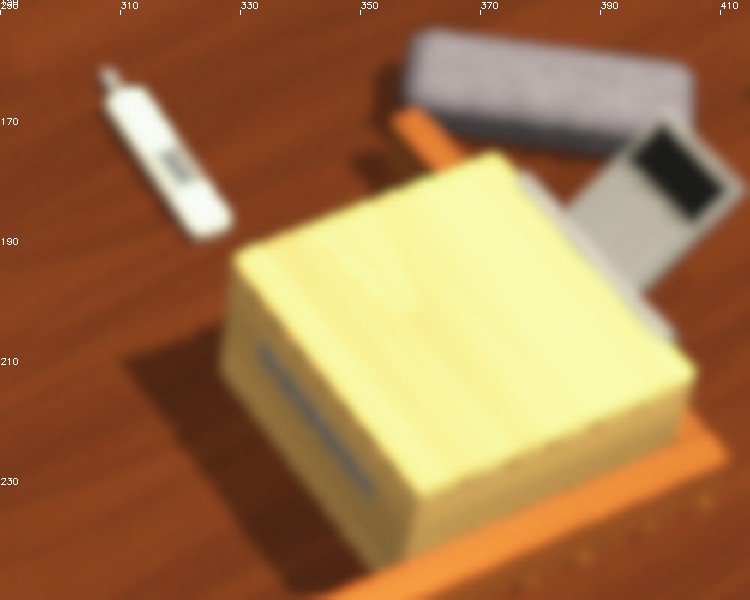

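View pics/ss_d.png

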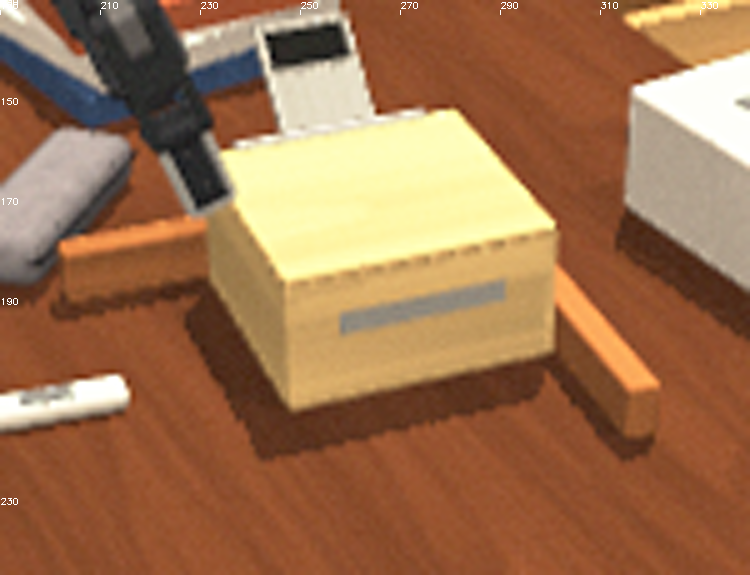

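Run:
```python
from h import *
st()
for gx,z in [(-.215,.2),(-.215,.03)]:
    t,x=pushx(gx,-.08,z); print(gx,z,t.round(3),rel(t,G.y,x))
```

```text
t57.05 tcp [ 0.3391 -0.0044  0.426 ] x [ 0.336 -0.045 -0.941] y [ 0.125  0.992 -0.003] F [-0.5  0.4 -0.2] op 0.0852 j [-0.27 -0.73  2.28  0.05  1.25 -1.72]
-0.215 0.2 [0.407 0.241 0.35 ] [ 8.3  25.17  0.95 -0.87 -0.22  0.49]
-0.215 0.03 [0.407 0.241 0.18 ] [24.3  25.22 -4.81 -0.87 -0.22  0.49]
```

Call:
carry_out([
  [[0, 6, 0, 0, 0, 0], [2, 12, 0.2, -0.5, -0.1, 0.3], [4, 18, 0.5, -0.9, -0.2, 0.5], [6, 23, 0.8, -0.9, -0.2, 0.5], [8.3, 25.2, 1, -0.9, -0.2, 0.5], [13, 25.2, -0.8, -0.9, -0.2, 0.5], [18, 25.2, -2.6, -0.9, -0.2, 0.5], [22, 25.2, -4, -0.9, -0.2, 0.5], [24.3, 25.2, -4.8, -0.9, -0.2, 0.5], [24.3, 25.2, -4.8, -0.9, -0.2, 0.5], [25, 25.2, -3, -0.9, -0.2, 0.5], [25.5, 25.2, -1.5, -0.9, -0.2, 0.5], [25.5, 25.2, -1.5, -0.9, -0.2, 0.5]],
])

```text
t: 58.68
tcp_pos: [0.4446, 0.236, 0.1821]
ee_rot: [0.819, 0.032, 0.571, -0.044]
force: [-0.5, 0.9, 0.3]
opening: 0.085
```

Run:
```python
from h import *
st()
for gx in (-.18,-.17):
    t,x=pushx(gx,-.08,.03); print(gx,t.round(3),rel(t,G.y,x))
```

```text
t58.67 tcp [0.4446 0.236  0.1821] x [ 0.343 -0.036 -0.939] y [0.109 0.994 0.002] F [-0.5  0.9  0.3] op 0.085 j [ 0.38  0.14  2.11 -0.29  0.6  -0.86]
-0.18 [0.442 0.237 0.18 ] [ 0.07  0.05 -0.31 -0.08  0.19 -0.09]
-0.17 [0.452 0.236 0.18 ] [ 0.42  0.05  0.63 -0.08  0.19 -0.09]
```

Call:
carry_out([
  [[0.15, 0, 0.4, 0, 0, 0], [0.3, 0, 0.8, 0, 0, 0], [0.3, 0, 0.8, 0, 0, 0]],
])

```text
t: 59.05
tcp_pos: [0.4522, 0.2352, 0.1817]
ee_rot: [0.818, 0.032, 0.572, -0.044]
force: [-6.5, 0.7, 4.5]
opening: 0.0851
```

Call:
carry_out([
  [[0.05, 0, 0.15, 0, 0, 0], [0.07, 0, 0.2, 0, 0, 0], [0.07, 0, 0.2, 0, 0, 0]],
])

```text
t: 59.42
tcp_pos: [0.4529, 0.2353, 0.1813]
ee_rot: [0.817, 0.031, 0.574, -0.044]
force: [-10.8, 1.7, 7.7]
opening: 0.0854
```

Call:
carry_out([
  [[0.05, 0, 0.15, 0, 0, 0], [0.07, 0, 0.2, 0, 0, 0], [0.07, 0, 0.2, 0, 0, 0]],
])

```text
t: 59.8
tcp_pos: [0.4534, 0.2354, 0.1809]
ee_rot: [0.816, 0.03, 0.575, -0.044]
force: [-12.6, 2.3, 8.7]
opening: 0.0853
```

Call:
carry_out([
  [[0.15, 0, 0.4, 0, 0, 0], [0.15, 0, 0.4, 0, 0, 0], [0.15, 0, 0.4, 0, 0, 0]],
])

```text
t: 60.18
tcp_pos: [0.4547, 0.2354, 0.1795]
ee_rot: [0.814, 0.029, 0.578, -0.044]
force: [-19.2, 4.3, 10.6]
opening: 0.0856
```

Run:
```python
from h import *
st()
crop(bot.read_camera('scene'),290,150,125,100,6,'pics/tt_s.png')
```

```text
t60.17 tcp [0.4547 0.2354 0.1795] x [ 0.329 -0.038 -0.944] y [ 0.106  0.994 -0.003] F [-19.2   4.3  10.6] op 0.0856 j [ 0.37  0.17  2.08 -0.27  0.61 -0.89]
```

View pics/tt_s.png

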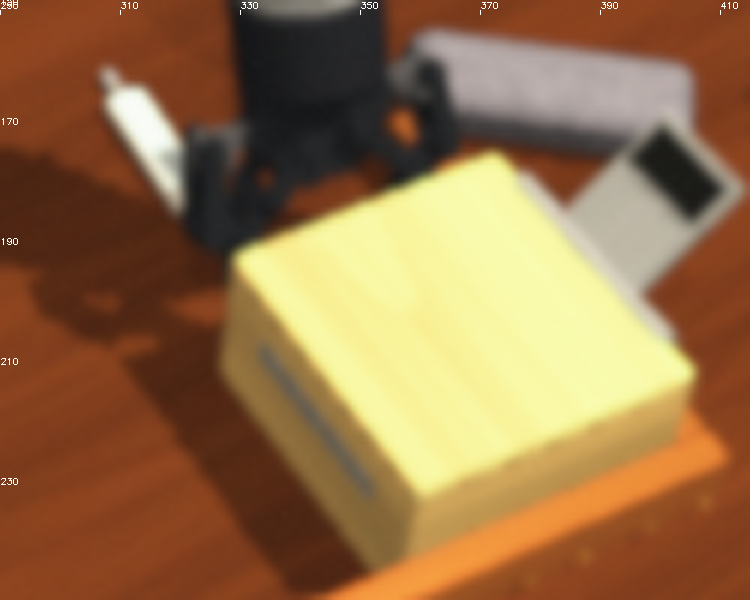

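Call:
carry_out([
  [[-0.7, 0, -2, 0, 0, 0], [-1.2, 0, -3.5, 0, 0, 0], [-6, 0, -3, 0, 0, 0], [-12, 0, -2, 0, 0, 0], [-18, 0, -1, 0, 0, 0], [-22, 0, 0, 0, 0, 0], [-24, -6, 0, 0, 0, 0], [-24, -12, 0, 0, 0, 0], [-24, -12, 0, 0, 0, 0]],
])

```text
t: 61.35
tcp_pos: [0.3629, 0.1218, 0.407]
ee_rot: [0.815, 0.031, 0.576, -0.047]
force: [-0.1, -1.2, -0.7]
opening: 0.0855
```

Run:
```python
from h import *
st()
s=bot.read_camera('scene')
crop(s,290,150,125,100,6,'pics/uu_s.png')
d=cv2.absdiff(cv2.imread('pics/ss_s.png')[150:250,290:415],s[150:250,290:415]).max(2); print((d>25).sum())
cv2.imwrite('pics/uu_d.png',bot.read_camera('side'))
```

```text
t61.35 tcp [0.3629 0.1218 0.407 ] x [ 0.331 -0.041 -0.943] y [ 0.113  0.994 -0.003] F [-0.1 -1.2 -0.7] op 0.0855 j [ 0.16 -0.55  2.21 -0.1   1.15 -1.28]
0
```

View pics/uu_d.png

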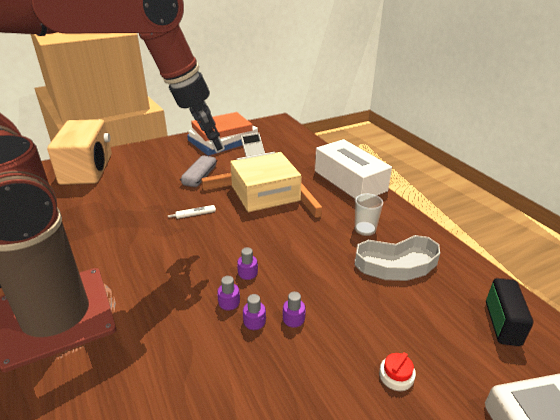

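```bash
python3 -c "
from bench import bot
print(bot.job_done())"
```

```text
the job is handed in; nothing more can be done
None
```

I pressed the lever until the lid stood open at about 1.57 rad and stood all four white bottles upright in the case. I then shut the lid, pushed the case into the rail corner, and handed the job in at about 61 s.

- **Lid:** A light press met the lid top at 86 mm, which is its shut height.
- **Left rail:** The second push toward it stopped at the same place, with the force rising to 17 N.
- **Far rail:** The second push was unclear, falling from 9 N to 6 N. A third held at 19 N, with no change in the pictures before and after.
- **Squareness:** After the first push the case's yaw measured −0.108 rad in one camera and −0.098 rad in the other. I took the rails as −0.108 rad, but the far and left rails gave readings from about −0.05 to −0.12 rad. The cameras disagree by a few millimetres, so square and flush rest mainly on the contact forces.
- **Incident:** While I placed the first bottle, the gripper pressed the open lid with about 6 N and rocked the case slightly. It settled back where it was and I moved away from the lid.
- **Other things:** The purple bottles, dish, tumbler, timer, spectacle case and thermometer look unmoved.
- **Not checked:** I did not look at the bottles again after the lid closed, so their standing upright after the push is assumed.

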